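# Weigh a jar of parts on the beam scale

### The job

Weigh the short, wide jar: stand it upright in the middle of the beam scale's round pan and let go, then slide the poise along the notched beam until the pointer rests centred on the thick black index mark with nothing touching it. The scale is delicate, so push the poise lightly with a fingertip (never clamp it), do not press on the beam or pan, and leave the things standing around where they are.

Things in the scene. Friction and masses are not known exactly. Their poses are not given: they have to be found in the camera images.
- jar: the jar to weigh: short, wide screw-top jar, 51 mm across, 61 mm tall, upright, loose; 0.17 to 0.35 kg (differs each time, not told). Origin at the centre of its underside, z up. It is wider and shorter than the tall jar.
- tall_jar: bystander: slim screw-top jar, 35 mm across, 81 mm tall, loose. Origin at the centre of its underside. The two jars may have changed places.
- tape_roll: bystander: small roll of tape lying flat, 53 mm across, 19 mm high, loose, near the jars. Origin at the centre of its underside.
- mug: bystander: white mug at the back, 82x114x91 mm with its handle, loose. Origin at the centre of its underside.
- scale: beam scale's fixed stand: grey base plate 85 mm (x) by 490 mm (y), 18 mm high. Origin on the table; y axis runs along the beam from pointer towards pan, z up. In this frame the plate spans y = -270 to +220 mm, the pan's axis is at y = +160 mm, and a white index plate, top at 149 mm, stands at y = -259 to -215 mm behind the pointer (x = 15 to 21 mm).
- pan: round flat pan, 104 mm across, 6 mm thick, at the scale's +y end; origin at the centre of its top face, 130 mm above the table when the beam is level. Linked to the beam (80 mm arm) it stays level and moves up and down 8 mm either way: high when empty, it sinks to its lower stop (122 mm) under the jar until the poise is moved out. Where on the pan the jar stands does not alter the weight.
- beam: steel beam and the poise it carries. Origin on the pivot, 115 mm above the table at scale x = 0, y = +80 mm, between two cheeks (30 mm long, tops at 129 mm). The bar, 10 mm thick, hangs with its axis 30 mm lower; round notch teeth stand 6 mm above that axis. It tilts about the scale's x axis up to 0.1 rad either way and settles in about 1.5 s when let go. Beam, poise and pan each bear at most 20 N.
- poise: sliding weight on the beam: dark block 33 mm (across) x 26 mm (along) with a steel knob on top, 17 to 20 mm in diameter. Origin on the knob's axis, level with the pivot when the beam is; the knob's top is 30 mm above it, the block's top 10 mm below. It rises and sinks with the beam. Slides along scale y, 75 mm (inner end) to 255 mm from the pivot; starts 0 to 40 mm from the inner end.
- pointer_tip (a point): tip of the black pointer at the scale's -y end of the beam, 305 mm from the pivot. Above the index mark: the jar is too heavy for the poise's place (move the poise out, towards the pointer); below it: the poise is too far out. Its stops are about 30 mm above and below the mark.
- index_mark (a point): point where the tip stands when the beam is level, 85 mm above the table, at the height of the thick black centre mark (5 mm high) on the white index plate; the thin marks above and below are 12.5 mm apart.
- poise_block (a point): top centre of the poise's block, 10 mm below the poise's origin. Notches are 10 mm apart, the first 75 mm from the pivot. To pass from notch to notch takes about 2 to 3 N along the beam; the poise then drops into the next notch and stays there by itself. A notch further out (scale -y) lowers the free pointer tip by about 7.6 mm. While the poise is touched the pointer reads wrong.
Not all that is in view belongs to the job. There is more than one size of the jar; the one meant has the size given above.

How it is judged:
By the outcome, as a careful person would: the job done as asked, in the order asked, and still so for the second after the job is handed in, with the robot touching nothing.
It also fails if it takes over 72 s, if anything falls off the work surface, if the arm or the gripper's body presses on something with over 40 N, if the wrist force passes 120 N, or if a joint passes its speed limit or range.

### The arm

A 6-joint arm with a two-finger parallel gripper is mounted at the origin on the work surface; the furniture and walls round the work are solid. World frame = base frame: x ahead of the robot, y to its left, z up, the work surface at z = 0. Lengths are in mm, angles in rad, forces in N, time in s.
With the tool pointing down it reaches from about 375 to 825 mm from the base axis. Payload 5.5 kg.
Tool frame: the origin (TCP) lies between the finger pads; the fingertips stand 19 mm ahead of it and the grasp point (between the pads) is the TCP; x points along the fingers, y is the direction in which the jaws open and shut, and the axes are right-handed (so a half turn about x gives the same grasp; the last joint's range is limited). The gripper opens to 85 mm and grips with 20 to 120 N. Pads are 22 mm wide; open, the fingers measure 114 mm over their backs; the gripper's body (76 mm by 85 mm) begins 54 mm behind the grasp point. The pads swing forward as they close: fully open they stand 13 mm farther back than shut.
Start: joints at [-1.292, 0.314, -0.047, 1.21, 0, 1.571], TCP at [165.118, -576.828, 250.299] pointing down, gripper open.
Joint ranges: [-2.67, 2.67], [-0.69, 1.73], [-1.03, 1.25], [-2.08, 2.16], [-1.42, 1.45], [-3.14, 3.14]. Speed limits (rad/s): [2.39, 2.39, 3.01, 3.14, 3.14, 3.14].

### API

Orientations are given as a unit quaternion [x, y, z, w].
In Python, from bench import manip, vision gives the robot as it stands.
- The arm moves only by the tool play_rows, never from a script. Its argument "increments" is a list of rows, each a list of 4 numbers: the shift along the tool's x, y, z in m, then the turn about the tool's x in rad. In form: [[x, y, z, turn], ...]. A call has 1 to 10 rows; each row is the pose to reach, as a shift and turn from the pose measured when the call began, along the tool's axes at that moment; what a row does not reach only later rows make up. A row lasts 1/10 s, in which the tool goes at most 50 mm and 8.59 degrees, less where a joint would pass 70% of its speed; a pose out of reach is approached as far as the arm can. A call with a gripper value outside its range is refused whole. "jaw" is the closure, from 0 (fully open) to 1 (shut), set as the call begins (left out, the last holds). The fingers move at their own pace and stop on an object; the grip force is fixed at half the most. Time passes only in rows, so rows that repeat a pose let the fingers close. It gives the time, the measured TCP pose, the force and the opening at its end, in the units of the state.
- manip.state(): the state, without advancing time (a new reading comes with each control period).
- vision.grab_frame(name): name is "scene" or "side" or "wrist"; returns a dict with "image" (480x640x3 uint8, blue, green, red), "depth" (480x640 float32, mm along the optical axis (not along the pixel's ray), 0 where there is no reading), "mtx" (3x3 intrinsics, pixels), "rvec" (rotation vector, rad) and "tvec" (3), from world to camera coordinates, as OpenCV has them; the wrist camera has in their place "tool_from_camera" (4x4, takes a point from camera to tool coordinates, whose origin is the TCP and whose axes are the tool frame's). Camera axes: x right, y down, z forward; pixel columns grow to the right and rows downward; lengths in mm; the calibration is good to about 2 mm. A picture is of the moment at which its call begins: read the wrist's pose just before it.
- manip.hand_in(): hands the job in, once; it reports no verdict.
The state is a dict: "t": time; "qpos": joint angles; "joint_vel": joint speeds; "effort": joint torques, N m; "tool_pos": TCP position; "tcp_rot": TCP orientation; "wrist_force": force on the tool from outside, world axes, zero at the start; "ft_torque": the same for the moment, N m; "width": finger opening in mm.
Only numpy, scipy, OpenCV 4.12 (cv2) and the standard library are available. Lean on these libraries where they do the work, as an engineer would, in place of code of your own. Each camera call takes 0.05 s, during which the arm holds its last target.

## Working session

There is one attempt and no reset: what is moved stays moved. The work goes in short steps, Python scripts to look and compute and a tool call to move; the robot and the scene stay as the last step left them, time stands still between calls to the robot, and variables do not carry over. Pictures are saved under pics/ and viewed, and the job is handed in when it is done.

Besides the shell and the picture viewer there is one more tool, called after "Call:" as name(argument=value, ...) on one line, values as JSON. play_rows: Moves the arm, as the interface text tells. Its arguments: {"type":"object","properties":{"increments":{"type":"array","items":{"type":"array","items":{"type":"number"}}},"jaw":{"type":"number"}},"required":["increments"]}

```bash
ls; mkdir -p pics; cat > h.py <<'E'
import numpy as np, cv2
from bench import manip, vision
def cam(f):
    if 'rvec' in f:
        R=cv2.Rodrigues(np.array(f['rvec'],float))[0]; t=np.array(f['tvec'],float).reshape(3)
    return R,t
def pts(f):
    K=f['mtx'];d=f['depth'];R,t=cam(f)
    v,u=np.mgrid[0:480,0:640]
    P=np.stack([(u-K[0,2])/K[0,0]*d,(v-K[1,2])/K[1,1]*d,d],-1)
    W=(P-t)@R
    W[d<=0]=np.nan
    return W
def ray(f,u,v,z):
    K=f['mtx'];R,t=cam(f)
    c=-R.T@t; r=R.T@np.array([(u-K[0,2])/K[0,0],(v-K[1,2])/K[1,1],1])
    return c+r*(z-c[2])/r[2]
E
python3 - <<'E'
from h import *
print(manip.state())
for n in("scene","side"):
    f=vision.grab_frame(n); cv2.imwrite(f'pics/{n}0.png',f['image']); np.savez(f'{n}0.npz',**f)
    R,t=cam(f); print(n,-R.T@t,R[2],f['mtx'])
f=vision.grab_frame('wrist');cv2.imwrite('pics/w0.png',f['image']);np.savez('w0.npz',**f);print(f['tool_from_camera'])
E
```

```text
pics
{'t': 0.0, 'qpos': array([-1.29199643e+00,  3.14243376e-01, -4.80724352e-02,  1.21023415e+00,
        2.55107323e-06,  1.57082006e+00]), 'joint_vel': array([ 0.00076663,  0.00176386, -0.00059775,  0.00092206,  0.00016357,
       -0.00100424]), 'effort': array([-1.52518474e-03, -5.39584672e+01,  3.39752913e+01,  1.91867963e-02,
        1.21747331e-05,  4.10617631e-06]), 'tool_pos': array([ 164.96808509, -576.29387383,  249.42707499]), 'tcp_rot': array([-0.70016316, -0.09885748,  0.70033369, -0.09762926]), 'wrist_force': array([-0.24949033,  0.30092749,  0.07856798]), 'ft_torque': array([ 0.0101638 ,  0.03060404, -0.02449304]), 'width': 85.3076866611895}
scene [ 207.08339373 -538.29296365  807.51608783] [ 0.33860823  0.59808014 -0.7263915 ] [[480.81624853   0.         318.97872569]
 [  0.         480.81624853 241.04486106]
 [  0.           0.           1.        ]]
side [118.67156874 862.81389508 613.44573834] [ 0.40105707 -0.77030804 -0.49576078] [[447.50576962   0.         312.45803797]
 [  0.         447.50576962 242.23329675]
 [  0.           0.           1.        ]]
[[-3.43653242e-04 -3.02485316e-01  9.53153983e-01 -1.23271287e+02]
 [ 9.99999838e-01  3.28910184e-04  4.64923501e-04 -1.54267797e+00]
 [-4.54134585e-04  9.53153988e-01  3.02485154e-01 -7.81208835e+01]
 [ 0.00000000e+00  0.00000000e+00  0.00000000e+00  1.00000000e+00]]
```

View pics/scene0.png

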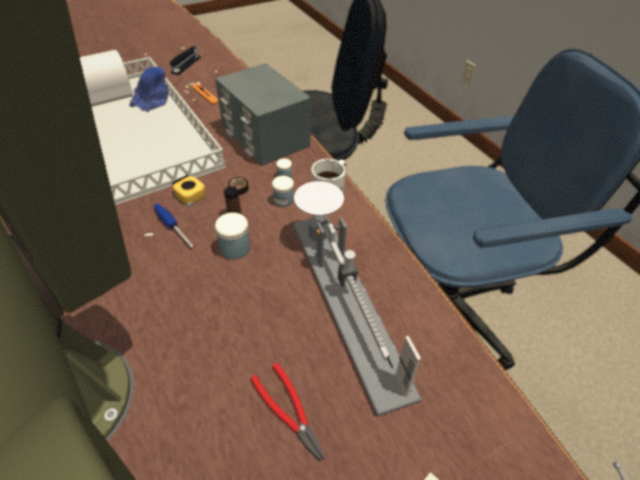

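View pics/side0.png

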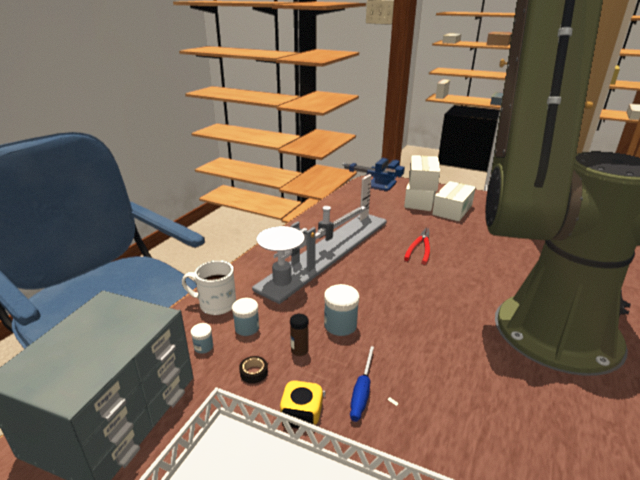

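View pics/w0.png

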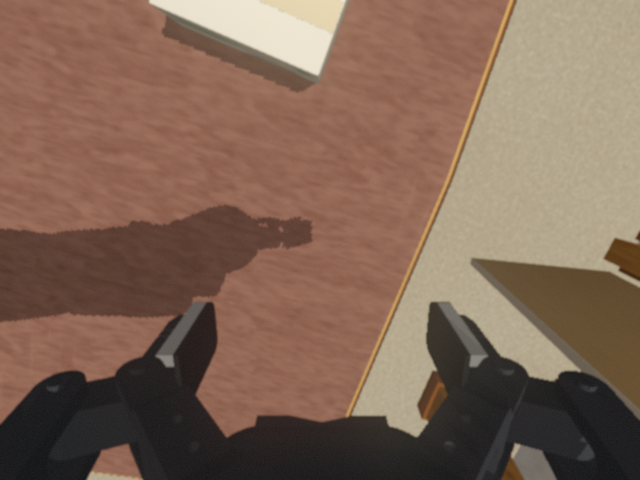

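The side view shows three blue-grey, white-lidded jars: large (341,310), medium (246,317) and small (202,338). There is also a slim dark jar (299,335), a tape roll (253,369), the mug (215,287) and the scale. I'll measure their sizes next.

```bash
cat > m.py <<'E'
from h import *
from scipy import ndimage
for n in("side","scene"):
    f=dict(np.load(n+'0.npz')); W=pts(f); np.save(n+'W.npy',W)
    m=(W[...,2]>8)&(W[...,2]<200)&(W[...,0]>300)&(W[...,0]<900)&(abs(W[...,1])<500)
    l,k=ndimage.label(m)
    for i in range(1,k+1):
        q=l==i
        if q.sum()<150: continue
        v,u=np.nonzero(q);P=W[q];
        top=P[P[:,2]>np.percentile(P[:,2],98)-4]
        print(n,i,q.sum(),'px',u.min(),u.max(),v.min(),v.max(),'min',P.min(0).round(),'max',P.max(0).round(),'top ext',np.ptp(top,axis=0).round(),'mid',((top.min(0)+top.max(0))/2).round())
E
python3 m.py
```

```text
side 1 1912 px 405 462 161 217 min [ 300. -499.    8.] max [ 473. -404.  135.] top ext [103.  77.   7.] mid [ 421. -461.  131.]
side 2 5905 px 252 386 175 303 min [ 469. -297.    8.] max [632. 197. 149.] top ext [105. 466.  18.] mid [580. -50. 140.]
side 4 285 px 404 429 228 262 min [ 307. -304.    8.] max [ 367. -110.   15.] top ext [ 57. 188.   5.] mid [ 337. -204.   12.]
side 5 2733 px 182 258 261 333 min [543. 212.   8.] max [738. 318.  93.] top ext [81. 82.  7.] mid [673. 253.  89.]
side 7 1477 px 324 358 285 333 min [367. 162.   8.] max [435. 231.  85.] top ext [66. 69.  5.] mid [400. 196.  82.]
side 8 3085 px 89 192 291 398 min [561. 444.   8.] max [737. 500. 157.] top ext [165.  52.   6.] mid [654. 474. 154.]
side 9 672 px 290 308 314 353 min [423. 282.   8.] max [457. 317.  82.] top ext [33. 34.  5.] mid [440. 299.  80.]
side 10 487 px 191 212 324 350 min [592. 358.   8.] max [631. 396.  48.] top ext [37. 38.  5.] mid [612. 377.  45.]
side 11 154 px 352 373 347 397 min [300. 237.  12.] max [317. 368.  26.] top ext [ 6. 40.  5.] mid [303. 343.  24.]
side 12 435 px 239 267 356
[... 238 characters left out ...]
63 min [562. 441.   8.] max [738. 500. 157.] top ext [165.  57.   6.] mid [655. 471. 154.]
scene 4 1515 px 150 223 147 206 min [300. 372.   8.] max [489. 500.  61.] top ext [189.  26.   6.] mid [394. 487.  58.]
scene 5 760 px 272 292 159 205 min [543. 262.   8.] max [632. 394.  64.] top ext [49. 48.  7.] mid [569. 288.  61.]
scene 6 11522 px 293 420 160 415 min [ 470. -301.    8.] max [740. 293. 150.] top ext [102. 467.  18.] mid [579. -53. 141.]
scene 9 1786 px 215 249 178 258 min [367. 157.   8.] max [512. 412.  86.] top ext [ 89. 150.   7.] mid [413. 234.  83.]
scene 13 1251 px 250 321 363 458 min [ 307. -302.    8.] max [ 367. -114.   15.] top ext [ 60. 184.   6.] mid [ 337. -208.   13.]
```

```bash
python3 - <<'E'
import cv2
a=cv2.imread('pics/side0.png');cv2.imwrite('pics/side0c.png',cv2.resize(a[200:400,170:400],None,fx=3.4,fy=3,interpolation=cv2.INTER_CUBIC)[:600])
a=cv2.imread('pics/scene0.png');cv2.imwrite('pics/scene0c.png',cv2.resize(a[150:420,200:440],None,fx=2.2,fy=2.2,interpolation=cv2.INTER_CUBIC))
E
```

```text
(no output)
```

View pics/side0c.png

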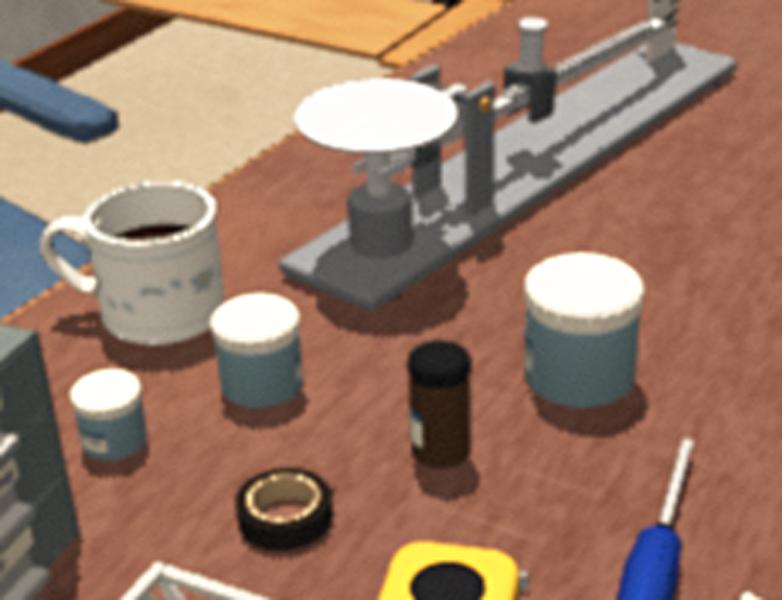

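View pics/scene0c.png

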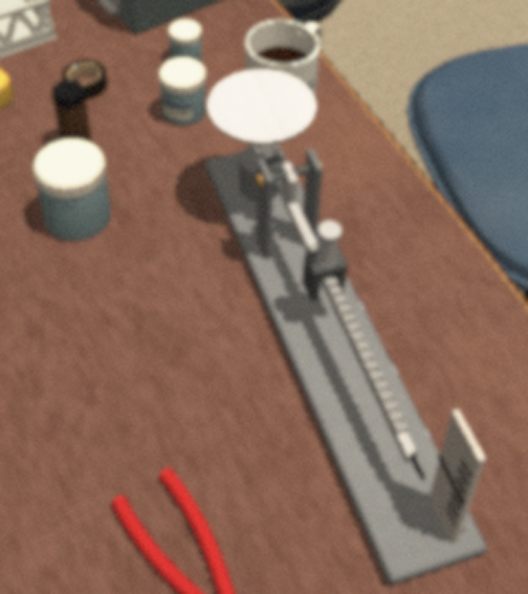

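The medium jar (scene 283,190; side 246,317) is about 49 mm across and 61 mm tall, so it is the one meant. The large one measures 68×82 and the small one 38×45. Next I'll find the scale's pose.

```bash
cat > s.py <<'E'
from h import *
for n in("side","scene"):
    W=np.load(n+'W.npy').reshape(-1,3)
    W=W[np.isfinite(W).all(1)]
    im=np.load(n+'0.npz')['image'].reshape(-1,3)
    r=W[(W[:,0]>420)&(W[:,0]<660)&(W[:,1]>-330)&(W[:,1]<235)]
    p=r[(r[:,2]>15)&(r[:,2]<21)]
    print(n,'plate',cv2.minAreaRect(p[:,:2].astype(np.float32)),np.median(p[:,2]))
    q=r[(r[:,2]>126)&(r[:,1]>60)]
    c,ra=cv2.minEnclosingCircle(q[:,:2].astype(np.float32)); print('pan',c,ra,np.percentile(q[:,2],[5,50,95]))
    k=r[(r[:,2]>120)&(r[:,1]<75)&(r[:,1]>-150)]
    print('knob',len(k),k.min(0),k.max(0),k.mean(0)); t=k[k[:,2]>k[:,2].max()-4]; print('ktop',cv2.minEnclosingCircle(t[:,:2].astype(np.float32)))
    k=r[(r[:,2]>100)&(r[:,1]<-160)]
    if len(k): print('idx',cv2.minAreaRect(k[:,:2].astype(np.float32)),k[:,2].max())
    j=W[(abs(W[:,0]-569)<40)&(abs(W[:,1]-288)<40)&(W[:,2]>56)&(W[:,2]<70)]
    print('jar',cv2.minEnclosingCircle(j[:,:2].astype(np.float32)),j[:,2].max())
    mg=W[(abs(W[:,0]-680)<90)&(abs(W[:,1]-250)<80)&(W[:,2]>20)&(W[:,2]<96)&(W[:,0]>605)]
    print('mug',mg.min(0),mg.max(0))
from scipy.spatial.transform import Rotation as Ro
s=manip.state();print(Ro.from_quat(s['tcp_rot']).as_matrix().round(3),s['tool_pos'])
E
python3 s.py
```

```text
side plate ((541.3116455078125, -30.834503173828125), (220.24282836914062, 520.3995971679688), 2.4828028678894043) 17.103745249656384
pan (572.300537109375, 119.28153991699219) 65.5909652709961 [130.64560575 132.99041488 134.47563192]
knob 139 [538.18153736 -50.03831722 120.0211058 ] [596.52208443  71.32355771 140.86750242] [558.08573755   9.25239153 128.4062528 ]
ktop ((551.5437622070312, -41.50221252441406), 11.177841186523438)
idx ((533.186767578125, -261.3398742675781), (49.16622543334961, 8.908692359924316), 80.38539123535156) 148.57604657979545
jar ((568.7335205078125, 293.0079345703125), 25.95155143737793) 62.58621701368076
mug [631.63342229 212.26493822  20.0227142 ] [738.15750664 295.07777181  92.69576066]
scene plate ((490.128662109375, -43.662689208984375), (489.0372314453125, 205.25379943847656), 80.76431274414062) 16.697721619955246
pan (578.1065063476562, 118.60979461669922) 65.11279296875 [130.08906019 132.44182651 134.45231192]
knob 209 [536.7417231 -53.6895283 120.0569355] [594.77775851  68.00715981 141.54116093] [557.17109518  -3.03215638 130.33831328]
ktop ((551.5873413085938, -44.06819534301758), 10.135478019714355)
idx ((533.1943359375, -264.373046875), (45.29157638549805, 7.672550201416016), 80.51718139648438) 150.157236007636
jar ((568.95458984375, 288.170654296875), 26.18037223815918) 63.916268566079026
mug [632.02117547 208.93755184  20.63627217] [739.68766478 293.40765294  92.44770174]
[[-0.     0.275 -0.961]
 [ 0.001 -0.961 -0.275]
 [-1.    -0.001  0.   ]] [ 164.9936414  -576.43772501  249.61091289]
```

```bash
cat > s2.py <<'E'
from h import *
for n in("side","scene"):
    W=np.load(n+'W.npy').reshape(-1,3)
    W=W[np.isfinite(W).all(1)]
    q=W[(abs(W[:,0]-575)<75)&(abs(W[:,1]-140)<75)&(W[:,2]>124)]
    q=q[q[:,1]>95]
    h=cv2.convexHull(q[:,:2].astype(np.float32))[:,0]
    # LSQ circle with arc y>110
    h=h[h[:,1]>105]
    A=np.c_[2*h,np.ones(len(h))];c=np.linalg.lstsq(A,(h**2).sum(1),rcond=None)[0]
    print(n,'pan',c[:2],np.sqrt(c[2]+c[0]**2+c[1]**2),'z',np.median(q[:,2]),np.percentile(q[:,2],[2,98]),q[:,:2].min(0),q[:,:2].max(0))
    d=np.array([572-536,143+262.])/np.hypot(36,405); o=np.array([572,143.])
    p=W[(W[:,2]>14)&(W[:,2]<21)]; r=p[:,:2]-o; s=r@d; t=r@np.array([d[1],-d[0]])
    p=p[(abs(t)<60)&(s<75)&(s>-450)]
    print('plate',cv2.minAreaRect(p[:,:2].astype(np.float32)))
E
python3 s2.py
```

```text
side pan [580.09206189 131.49150108] 51.55542200882079 z 133.01208362221718 [128.96776978 134.85868138] [528.28758872  95.15996199] [632.32738303 182.63620808]
plate ((549.1604614257812, -49.895751953125), (489.84124755859375, 87.65592193603516), 80.76609802246094)
scene pan [581.30572081 130.87631096] 51.82628353098409 z 132.45448509509217 [129.662166   134.92519717] [529.07544025  95.08722032] [632.95052119 183.24682733]
plate ((549.876708984375, -53.34010314941406), (488.91015625, 85.36738586425781), 80.60993194580078)
```

Call:
play_rows(increments=[[0,-0.03,-0.036,-0.14],[0,-0.062,-0.074,-0.28],[0,-0.094,-0.112,-0.42],[0,-0.126,-0.15,-0.56],[0,-0.158,-0.188,-0.7],[0,-0.19,-0.226,-0.84],[0,-0.222,-0.264,-0.98],[0,-0.254,-0.3,-1.12],[0,-0.286,-0.338,-1.26],[0,-0.318,-0.374,-1.4]], jaw=0)

```text
t: 1.15
tool_pos: [437.8, -165.9, 250.1]
tcp_rot: [0.471, 0.528, -0.47, 0.527]
wrist_force: [0.8, -0.7, 0.5]
width: 85.0
```

```bash
cat > go.py <<'E'
import sys
from h import *
from scipy.spatial.transform import Rotation as Ro
# go.py x y z jawangle_deg
def rep(tx=None,ang=None):
    s=manip.state();R=Ro.from_quat(s['tcp_rot']).as_matrix()
    print('t',s['t'].__round__(2),'pos',s['tool_pos'].round(1),'q',s['qpos'].round(2),'F',s['wrist_force'].round(2),'w',round(s['width'],1))
    print('tool x',R[:,0].round(3),'yaw y',np.degrees(np.arctan2(R[1,1],R[0,1])).round(1))
    if tx is not None:
        print('shift',(R.T@(np.array(tx)-s['tool_pos'])).round(1))
    if ang is not None:
        # positive turn about tool x (down) -> yaw decreases
        a=np.arctan2(R[1,1],R[0,1])-np.radians(ang); print('turn',((a+np.pi)%(2*np.pi)-np.pi).round(3), 'mod pi',((a+np.pi/2)%np.pi-np.pi/2).round(3))
if __name__=='__main__':
    a=list(map(float,sys.argv[1:])); rep(a[:3] if len(a)>2 else None, a[3] if len(a)>3 else None)
E
python3 go.py 569 290 250 106
python3 - <<'E'
from h import *
# lid centroid by ray casting, both views
for n,(u,v) in dict(side=(246,312),scene=(283,186)).items():
    f=dict(np.load(n+'0.npz'));g=f['image'];W=np.load(n+'W.npy')
    m=((g.min(2)>150)&(W[...,2]>45)&(W[...,2]<68)).astype(np.uint8)
    k,l,st,c=cv2.connectedComponentsWithStats(m)
    d=[np.hypot(*(c[i]-[u,v])) for i in range(1,k)];i=1+int(np.argmin(d))
    e=np.argwhere(l==i)
    mid=(st[i][0]+st[i][2]/2-.5, st[i][1]+st[i][3]/2-.5)
    P=W[l==i];T=P[P[:,2]>58]
    print(n,st[i],c[i],ray(f,*c[i],57)[:2],'toppts',(T.min(0)+T.max(0))/2,np.ptp(T,axis=0),np.median(T[:,2]))
E
```

```text
t 1.15 pos [ 437.8 -165.9  250.1] q [-0.36  0.07 -0.35  1.15  0.    1.09] F [ 0.79 -0.7   0.5 ] w 85.0
tool x [-0.     0.001 -1.   ] yaw y 6.5
shift [   0.6  182.1 -438. ]
turn -1.736 mod pi 1.405
side [232 299  26  16 322] [244.51242236 306.29503106] [569.91130176 291.01948068] toppts [568.57365151 292.24423927  60.31926338] [47.89332801 48.40417143  4.53390726] 60.22579033795643
scene [272 177  21  13 215] [282.19069767 183.02325581] [570.58844996 290.94022756] toppts [569.87693683 288.23090513  60.98646507] [47.96176111 48.31548974  5.85960699] 59.465559662691305
```

Call:
play_rows(increments=[[0,0.018,-0.044,-0.145],[0,0.036,-0.088,-0.29],[0,0.054,-0.131,-0.435],[0,0.073,-0.175,-0.58],[0,0.091,-0.219,-0.725],[0,0.109,-0.263,-0.87],[0,0.127,-0.307,-1.015],[0,0.146,-0.35,-1.16],[0,0.164,-0.394,-1.305],[0,0.182,-0.438,-1.45]])

```text
t: 2.15
tool_pos: [568.9, 291.9, 250.3]
tcp_rot: [0.001, 0.707, 0.0, 0.707]
wrist_force: [0.8, 0.1, 0.4]
width: 85.4
```

```bash
python3 go.py 569.5 290.5 130 106; python3 - <<'E'
from h import *
f=vision.grab_frame('wrist');cv2.imwrite('pics/w1.png',f['image'])
E
```

```text
t 2.15 pos [568.9 291.9 250.3] q [0.47 0.39 0.06 1.24 0.   0.47] F [0.8  0.06 0.36] w 85.4
tool x [-0.     0.001 -1.   ] yaw y 90.0
shift [120.3  -1.5   0.6]
turn -0.28 mod pi -0.28
```

View pics/w1.png

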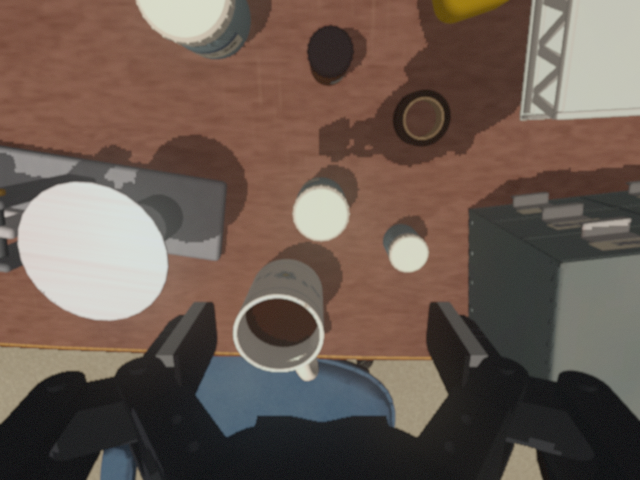

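Call:
play_rows(increments=[[0.03,-0.0015,0.0006,0],[0.07,-0.0015,0.0006,0],[0.11,-0.0015,0.0006,0],[0.145,-0.0015,0.0006,0],[0.17,-0.0015,0.0006,0],[0.19,-0.0015,0.0006,0],[0.203,-0.0015,0.0006,0],[0.211,-0.0015,0.0006,0],[0.216,-0.0015,0.0006,0],[0.216,-0.0015,0.0006,0]])

```text
t: 3.2
tool_pos: [570.9, 298.4, 33.2]
tcp_rot: [-0.001, 0.707, 0.005, 0.707]
wrist_force: [-0.4, -0.6, 0.4]
width: 85.4
```

Call:
play_rows(increments=[[0,0,0,0],[0,0,0,0],[0,0,0,0],[0,0,0,0],[0,0,0,0],[0,0,0,0],[0,0,0,0],[0,0,0,0]], jaw=1)

```text
t: 4.0
tool_pos: [571.8, 298.1, 34.5]
tcp_rot: [-0.001, 0.706, 0.005, 0.708]
wrist_force: [-1.5, -2.6, 5.0]
width: 48.9
```

```bash
python3 go.py 569.5 290.5 185
```

```text
t 4.0 pos [571.8 298.1  34.5] q [ 0.48  0.55 -0.21  0.8   0.    0.47] F [-1.51 -2.62  4.97] w 48.9
tool x [ 0.002  0.005 -1.   ] yaw y 90.5
shift [-150.5   -6.8   -2. ]
```

Call:
play_rows(increments=[[-0.01,0,0,0],[-0.03,0,0,0],[-0.06,0,0,0],[-0.095,0,0,0],[-0.13,0,0,0],[-0.15,0,0,0],[-0.155,0,0,0],[-0.155,0,0,0],[-0.155,0,0,0]])

```text
t: 4.9
tool_pos: [570.5, 296.9, 188.0]
tcp_rot: [-0.002, 0.707, 0.005, 0.707]
wrist_force: [-0.1, -0.2, -4.3]
width: 48.8
```

```bash
python3 go.py 579.3 131 189 90; python3 - <<'E'
from h import *
for n in('side','scene'):
    f=vision.grab_frame(n);cv2.imwrite(f'pics/{n}2.png',f['image']);np.savez(n+'2.npz',**f)
    a=f['image'];
    c=a[130:400,170:430] if n=='side' else a[60:300,180:420]
    cv2.imwrite(f'pics/{n}2c.png',cv2.resize(c,None,fx=2.2,fy=2.2))
E
python3 go.py
```

```text
t 4.9 pos [570.5 296.9 188. ] q [ 0.48  0.42 -0.04  1.11  0.    0.47] F [-0.09 -0.24 -4.28] w 48.8
tool x [ 0.     0.004 -1.   ] yaw y 90.5
shift [  -1.7 -166.     7.3]
turn 0.009 mod pi 0.009
t 5.0 pos [570.4 296.8 187.6] q [ 0.48  0.42 -0.04  1.11  0.    0.47] F [-0.33 -0.55 -3.15] w 48.8
tool x [-0.001  0.004 -1.   ] yaw y 90.5
```

View pics/side2c.png

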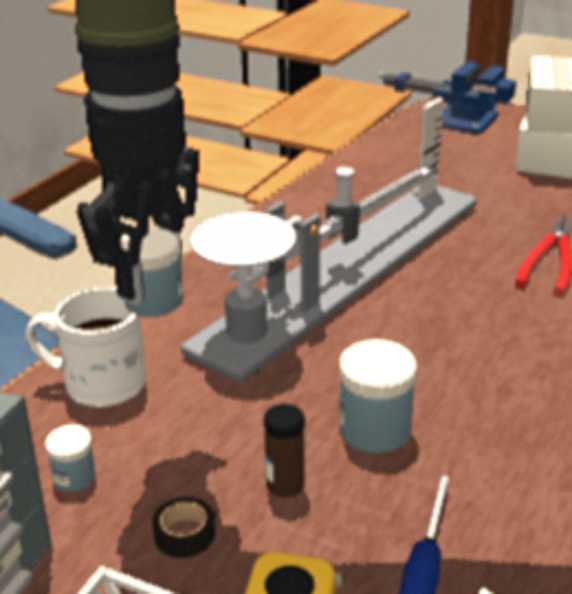

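View pics/scene2c.png

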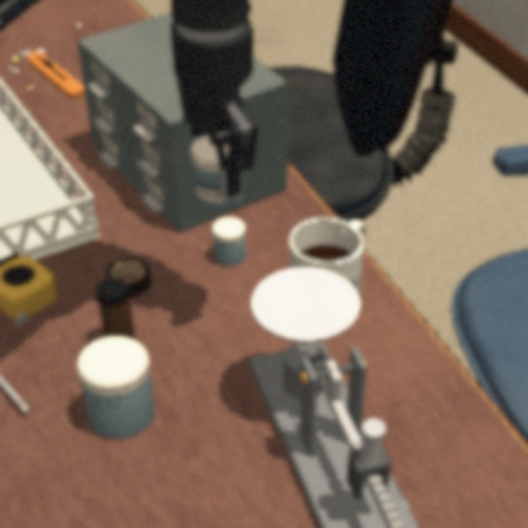

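```bash
python3 - <<'E'
from h import *
for n in('side','scene'):
    f=dict(np.load(n+'2.npz'));W=pts(f);g=f['image'].astype(int)
    m=(abs(W[...,0]-570)<45)&(abs(W[...,1]-295)<45)&(W[...,2]>148)&(W[...,2]<222)&((g[...,0]-g[...,2]>15)|(g.min(2)>150))
    P=W[m];v,u=np.nonzero(m);print(n,len(P),P.min(0).round(1),P.max(0).round(1),np.median(P,0).round(1),u.min(),u.max(),v.min(),v.max())
    # circle fit
    A=np.c_[2*P[:,:2],np.ones(len(P))];P2=P[P[:,2]<195];A=np.c_[2*P2[:,:2],np.ones(len(P2))];c=np.linalg.lstsq(A,(P2[:,:2]**2).sum(1),rcond=None)[0];print(c[:2],np.sqrt(c[2]+c[0]**2+c[1]**2))
E
```

```text
side 297 [543.1 273.8 157.5] [589.8 323.4 215.6] [555.4 305.8 212.7] 225 251 234 272
[565.59981251 299.16182508] 21.391157279015Traceback (most recent call last):
  File "<stdin>", line 5, in <module>
    return umr_minimum(a, axis, None, out, keepdims, initial, where)
ValueError: zero-size array to reduction operation minimum which has no identity
```

Call:
play_rows(increments=[[-0.001,-0.015,0.001,0],[-0.001,-0.045,0.003,0],[-0.001,-0.08,0.005,0],[-0.001,-0.115,0.007,0],[-0.001,-0.143,0.008,0],[-0.001,-0.158,0.0095,0],[-0.001,-0.166,0.0095,0],[-0.001,-0.166,0.0095,0],[-0.001,-0.166,0.0095,0],[-0.001,-0.166,0.0095,0]])

```text
t: 6.0
tool_pos: [581.3, 132.0, 187.9]
tcp_rot: [-0.002, 0.707, 0.005, 0.707]
wrist_force: [-0.1, 0.0, -3.0]
width: 48.9
```

```bash
python3 go.py 581.5 130.5 160 90; python3 - <<'E'
from h import *
for n in('side','scene'):
    f=vision.grab_frame(n);cv2.imwrite(f'pics/{n}3.png',f['image']);np.savez(n+'3.npz',**f)
a=cv2.imread('pics/side3.png')[140:320,200:420];b=cv2.imread('pics/scene3.png')[120:300,230:420]
cv2.imwrite('pics/c3.png',cv2.resize(np.hstack([a,b]),None,fx=1.9,fy=1.9))
E
```

```text
t 6.0 pos [581.3 132.  187.9] q [ 0.22  0.34 -0.16  1.07  0.    0.21] F [-0.1   0.03 -2.97] w 48.9
tool x [-0.001  0.004 -1.   ] yaw y 90.6
shift [27.9 -1.6  0.2]
turn 0.01 mod pi 0.01
```

View pics/c3.png

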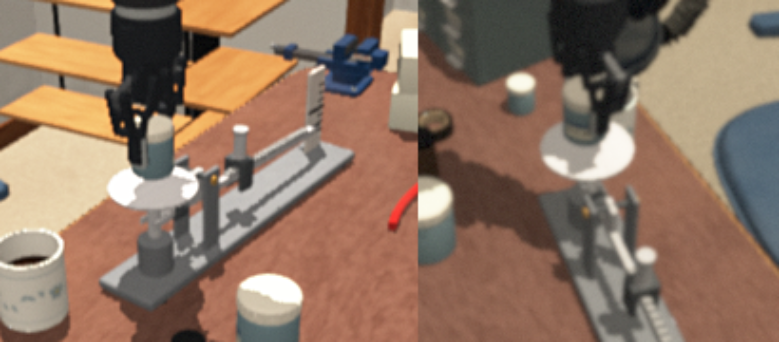

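Call:
play_rows(increments=[[0.006,-0.001,0,0],[0.012,-0.001,0,0],[0.016,-0.001,0,0],[0.019,-0.001,0,0],[0.021,-0.001,0,0],[0.022,-0.001,0,0],[0.023,-0.001,0,0],[0.024,-0.001,0,0]])

```text
t: 6.9
tool_pos: [581.4, 130.9, 164.0]
tcp_rot: [-0.002, 0.707, 0.005, 0.707]
wrist_force: [-0.2, 0.5, -3.2]
width: 49.5
```

Call:
play_rows(increments=[[0.001,0,0,0],[0.002,0,0,0],[0.003,0,0,0],[0.004,0,0,0],[0.004,0,0,0],[0.004,0,0,0]])

```text
t: 7.5
tool_pos: [581.5, 131.0, 160.1]
tcp_rot: [-0.002, 0.707, 0.005, 0.707]
wrist_force: [1.2, 0.0, -1.8]
width: 48.7
```

```bash
python3 go.py 581.5 130.5 158; cat > scn.py <<'E'
import sys
from h import *
k=sys.argv[1]
for n in('side','scene'):
    f=vision.grab_frame(n);cv2.imwrite(f'pics/{n}{k}.png',f['image']);np.savez(n+k+'.npz',**f)
a=cv2.imread(f'pics/side{k}.png')[140:320,200:420];b=cv2.imread(f'pics/scene{k}.png')[120:300,230:420]
cv2.imwrite(f'pics/c{k}.png',cv2.resize(np.hstack([a,b]),None,fx=1.9,fy=1.9,interpolation=cv2.INTER_CUBIC))
E
python3 scn.py 4
```

```text
t 7.5 pos [581.5 131.  160.1] q [ 0.22  0.35 -0.2   1.02  0.    0.21] F [ 1.16  0.01 -1.79] w 48.7
tool x [-0.     0.004 -1.   ] yaw y 90.6
shift [ 2.1 -0.5  0. ]
```

View pics/c4.png

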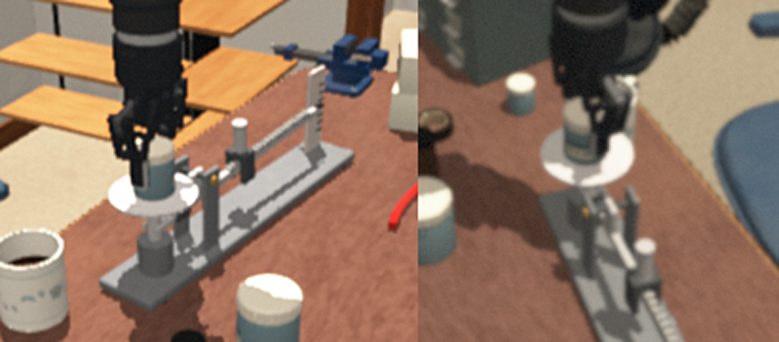

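Call:
play_rows(increments=[[0.001,0,0,0],[0.002,0,0,0],[0.0025,0,0,0],[0.0025,0,0,0],[0.0025,0,0,0]])

```text
t: 8.1
tool_pos: [581.5, 131.0, 157.6]
tcp_rot: [-0.002, 0.707, 0.005, 0.707]
wrist_force: [-0.2, -0.2, -1.8]
width: 48.9
```

```bash
python3 go.py; python3 - <<'E'
from h import *
for n in('side','scene'):
    f=vision.grab_frame(n);W=pts(f);np.savez(n+'5.npz',**f)
    q=W[(abs(W[...,0]-580)<52)&(abs(W[...,1]-131)<52)&(W[...,2]>112)&(W[...,2]<136)]
    q=q[(np.hypot(q[:,0]-580,q[:,1]-131)>33)&(np.hypot(q[:,0]-580,q[:,1]-131)<50)&(q[:,1]>100)]; print(n,len(q),np.percentile(q[:,2],[10,50,90]))
E
```

```text
t 8.1 pos [581.5 131.  157.6] q [ 0.22  0.36 -0.2   1.01  0.    0.21] F [-0.24 -0.24 -1.78] w 48.9
tool x [-0.     0.004 -1.   ] yaw y 90.6
side 346 [120.62421357 122.12322638 123.24369347]
scene 351 [119.85661689 121.60415617 123.05558361]
```

Call:
play_rows(increments=[[0,0,0,0],[0,0,0,0],[0,0,0,0],[0,0,0,0],[0,0,0,0],[0,0,0,0],[0,0,0,0]], jaw=0)

```text
t: 8.9
tool_pos: [581.5, 131.0, 157.6]
tcp_rot: [-0.002, 0.707, 0.005, 0.707]
wrist_force: [0.7, 0.1, -0.3]
width: 85.2
```

Call:
play_rows(increments=[[-0.01,0,0,0],[-0.03,0,0,0],[-0.055,0,0,0],[-0.085,0,0,0],[-0.11,0,0,0],[-0.11,0,0,0],[-0.11,0,0,0]])

```text
t: 9.6
tool_pos: [581.9, 130.6, 268.6]
tcp_rot: [-0.002, 0.707, 0.005, 0.708]
wrist_force: [0.4, -0.7, -0.6]
width: 85.4
```

```bash
python3 scn.py 6; python3 go.py 550 -20 250 80.7;  python3 - <<'E'
from h import *
for n in('side','scene'):
    f=dict(np.load(n+'6.npz'));W=pts(f).reshape(-1,3);W=W[np.isfinite(W).all(1)]
    q=W[(abs(W[:,0]-580)<40)&(abs(W[:,1]-131)<40)&(W[:,2]>174)&(W[:,2]<192)];print(n,'jar top',(q.min(0)+q.max(0))/2,np.ptp(q,axis=0))
    k=W[(abs(W[:,0]-552)<30)&(W[:,2]>120)&(W[:,1]<10)&(W[:,1]>-130)]
    t=k[k[:,2]>k[:,2].max()-5]; print('knob',k.min(0),k.max(0),'top',(t.min(0)+t.max(0))/2)
    b=W[(abs(W[:,0]-552)<30)&(W[:,2]>95)&(W[:,2]<110)&(W[:,1]<0)&(W[:,1]>-130)];print('block',b.min(0),b.max(0))
E
```

```text
t 9.7 pos [581.  130.4 266.8] q [ 0.22  0.3  -0.03  1.24  0.    0.21] F [0.72 0.35 0.24] w 85.6
tool x [-0.001  0.004 -1.   ] yaw y 90.6
shift [  16.3 -150.1  -32.5]
turn 0.172 mod pi 0.172
side jar top [577.15107755 131.96127379 179.2082188 ] [47.70767591 48.28900279 10.08321263]
knob [542.37465062 -46.51839106 120.2499275 ] [563.10884571 -26.89926643 156.36013013] top [552.74174816 -36.70882875 154.037181  ]
block [ 532.73438448 -129.76088584   95.01157101] [567.51937057 -15.23431896 109.99874378]
scene jar top [577.56852675 129.31342943 179.67578002] [48.51123071 49.6192265  10.84000706]
knob [542.93324533 -51.33801826 120.11462661] [563.59088978 -29.35548515 156.12206055] top [552.34749587 -39.29090593 153.77813787]
block [ 532.8747531  -129.25966128   95.00683837] [564.75830474 -17.67058395 109.98199219]
```

View pics/c6.png

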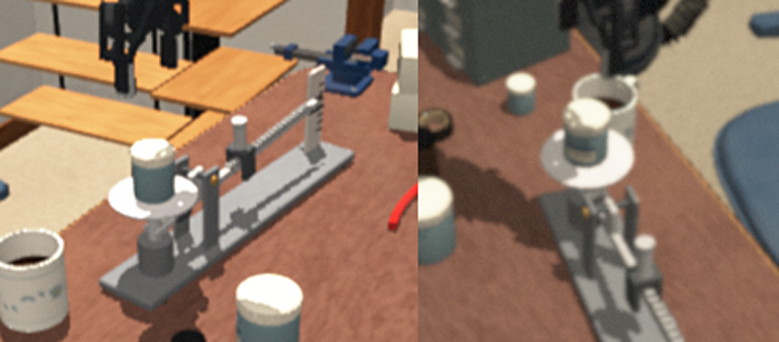

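```bash
python3 go.py 557.2 -5.2 190 80.7; sed -i '$a\    s=manip.state();d=np.array([.1616,.9869]);r=s["tool_pos"][:2]-np.array([566.4,52.]);print("D",-(r@d).round(1),"lat",(r@np.array([d[1],-d[0]])).round(1))' go.py; python3 go.py | tail -1
```

```text
t 9.7 pos [581.  130.4 266.8] q [ 0.22  0.3  -0.03  1.24  0.    0.21] F [0.72 0.35 0.24] w 85.6
tool x [-0.001  0.004 -1.   ] yaw y 90.6
shift [  76.3 -135.6  -25. ]
turn 0.172 mod pi 0.172
D -79.7 lat 1.7
```

Call:
play_rows(increments=[[0,-0.02,-0.004,0.03],[0,-0.055,-0.01,0.08],[0,-0.095,-0.017,0.13],[0,-0.125,-0.023,0.172],[0.01,-0.136,-0.025,0.172],[0.04,-0.136,-0.025,0.172],[0.065,-0.136,-0.025,0.172],[0.076,-0.136,-0.025,0.172],[0.076,-0.136,-0.025,0.172]], jaw=1)

```text
t: 10.6
tool_pos: [555.5, -5.1, 187.8]
tcp_rot: [0.058, 0.707, -0.056, 0.703]
wrist_force: [-0.7, 0.5, 0.3]
width: -0.2
```

```bash
python3 go.py 557.2 -5.2 149 80.7; python3 scn.py 7; python3 - <<'E'
from h import *
for n in('side','scene'):
    W=pts(dict(np.load(n+'7.npz'))).reshape(-1,3);W=W[np.isfinite(W).all(1)]
    q=W[(abs(W[:,0]-557)<40)&(abs(W[:,1]+5)<40)&(W[:,2]>162)&(W[:,2]<190)];print(n,len(q),q.min(0),q.max(0))
E
```

```text
t 10.6 pos [555.5  -5.1 187.8] q [-0.01  0.27 -0.25  1.06  0.    0.15] F [-0.71  0.45  0.31] w -0.2
tool x [-0.006  0.004 -1.   ] yaw y 80.8
shift [38.8  0.   2. ]
turn 0.001 mod pi 0.001
D 58.1 lat -1.5
side 86 [540.99048479 -12.40903178 166.27677118] [564.55834446  10.4194252  189.93081557]
scene 83 [543.16182561 -20.82436195 169.35391934] [566.84806756   3.24310746 189.99428239]
```

View pics/c7.png

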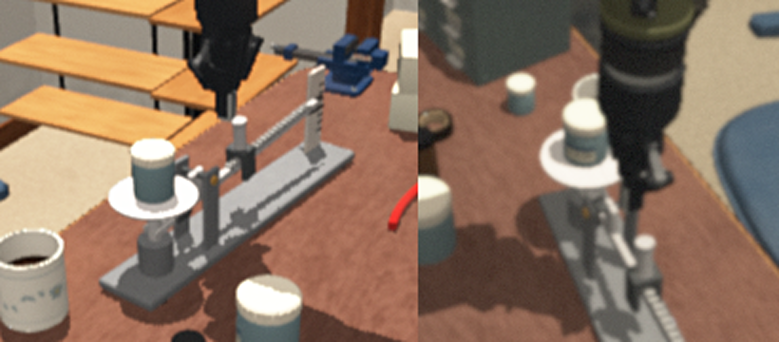

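Call:
play_rows(increments=[[0.01,0,0.002,0],[0.022,0,0.002,0],[0.032,0,0.002,0],[0.037,0,0.002,0],[0.037,0,0.002,0]])

```text
t: 11.2
tool_pos: [558.4, -5.3, 152.4]
tcp_rot: [0.058, 0.706, -0.056, 0.703]
wrist_force: [-0.2, 0.6, -0.3]
width: -0.1
```

```bash
python3 go.py
```

```text
t 11.2 pos [558.4  -5.3 152.4] q [-0.01  0.3  -0.3   0.98  0.    0.15] F [-0.2   0.56 -0.27] w -0.1
tool x [-0.004  0.004 -1.   ] yaw y 80.8
D 57.8 lat 1.4
```

Call:
play_rows(increments=[[0,-0.004,-0.001,0],[0,-0.008,-0.001,0],[0,-0.011,-0.001,0],[0,-0.013,-0.001,0],[0,-0.015,-0.001,0],[0,-0.017,-0.001,0],[0,-0.019,-0.001,0],[0,-0.021,-0.001,0],[0,-0.023,-0.001,0],[0,-0.025,-0.001,0]])

```text
t: 12.2
tool_pos: [553.5, -30.0, 152.4]
tcp_rot: [0.058, 0.706, -0.056, 0.703]
wrist_force: [0.8, 0.5, -0.3]
width: 0.0
```

```bash
cat > kn.py <<'E'
import sys
from h import *
k=sys.argv[1]
d=np.array([.1616,.9869]);n_=np.array([d[1],-d[0]]);o=np.array([566.4,52.])
for n in('side','scene'):
    f=vision.grab_frame(n);np.savez(n+k+'.npz',**f);cv2.imwrite(f'pics/{n}{k}.png',f['image'])
    W=pts(f).reshape(-1,3);W=W[np.isfinite(W).all(1)]
    r=W[:,:2]-o;D=-r@d;L=r@n_
    m=(abs(L)<30)&(D>40)&(D<290)
    # poise block: z 80..108 above teeth, lateral extents > 9
    b=m&(abs(L)>9)&(abs(L)<20)&(W[:,2]>72)&(W[:,2]<125)
    print(n,'block D',np.percentile(D[b],[5,50,95]).round(1),b.sum(),'z95',np.percentile(W[b,2],95).round(1))
    # bar/pointer height vs D
    for a in(230,250,270,285,295):
        q=(abs(L)<5)&(abs(D-a)<6)&(W[:,2]>40)&(W[:,2]<135)
        if q.sum()>2: print('   bar D',a,'z max',np.percentile(W[q,2],90).round(1),q.sum(),end='')
    print()
a=cv2.imread(f'pics/side{k}.png')[140:300,280:400];b=cv2.imread(f'pics/scene{k}.png')[200:420,290:430]
a=cv2.resize(a,(330,440),interpolation=cv2.INTER_CUBIC);b=cv2.resize(b,(280,440),interpolation=cv2.INTER_CUBIC)
cv2.imwrite(f'pics/k{k}.png',np.hstack([a,b]))
E
python3 go.py; python3 kn.py 8
```

```text
t 12.2 pos [553.5 -30.  152.4] q [-0.06  0.29 -0.31  0.97  0.    0.1 ] F [ 0.78  0.45 -0.34] w 0.0
tool x [-0.004  0.004 -1.   ] yaw y 80.8
D 83.0 lat 0.5
side block D [ 98.3 105.2 122.4] 138 z95 115.3
   bar D 230 z max 113.4 12   bar D 250 z max 115.2 17   bar D 270 z max 113.4 14   bar D 285 z max 115.6 7   bar D 295 z max 117.4 6
scene block D [105.3 122.4 128. ] 211 z95 115.6
   bar D 230 z max 113.1 45   bar D 250 z max 115.1 46   bar D 270 z max 114.4 47   bar D 285 z max 115.7 43   bar D 295 z max 117.2 20
```

View pics/k8.png

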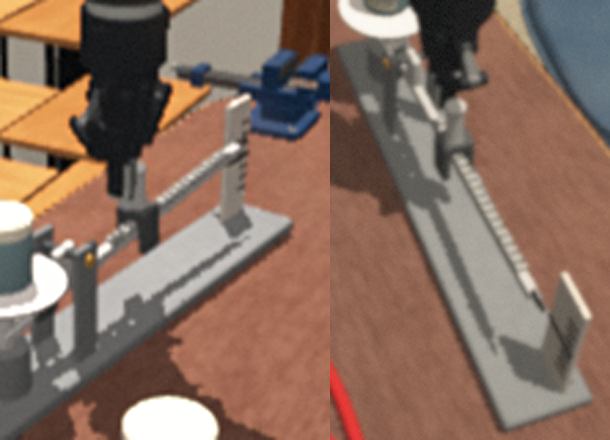

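Call:
play_rows(increments=[[0,-0.003,0,0],[0,-0.006,0,0],[0,-0.009,0,0],[0,-0.012,0,0],[0,-0.015,0,0],[0,-0.018,0,0],[0,-0.021,0,0],[0,-0.024,0,0],[0,-0.027,0,0],[0,-0.03,0,0]])

```text
t: 13.3
tool_pos: [548.5, -60.2, 152.2]
tcp_rot: [0.058, 0.706, -0.056, 0.703]
wrist_force: [0.1, 0.9, -0.2]
width: -0.2
```

```bash
python3 go.py; python3 kn.py 9
```

```text
t 13.3 pos [548.5 -60.2 152.2] q [-0.11  0.29 -0.32  0.97  0.    0.05] F [ 0.08  0.85 -0.24] w -0.2
tool x [-0.004  0.003 -1.   ] yaw y 80.8
D 113.6 lat 0.4
side block D [129.6 135.6 155. ] 142 z95 117.2
   bar D 230 z max 112.3 14   bar D 250 z max 114.6 13   bar D 270 z max 114.4 15   bar D 285 z max 115.7 8   bar D 295 z max 115.0 4
scene block D [138.6 155.7 161.7] 231 z95 119.5
   bar D 230 z max 113.5 45   bar D 250 z max 114.9 49   bar D 270 z max 114.4 47   bar D 285 z max 115.1 43   bar D 295 z max 116.4 19
```

View pics/k9.png

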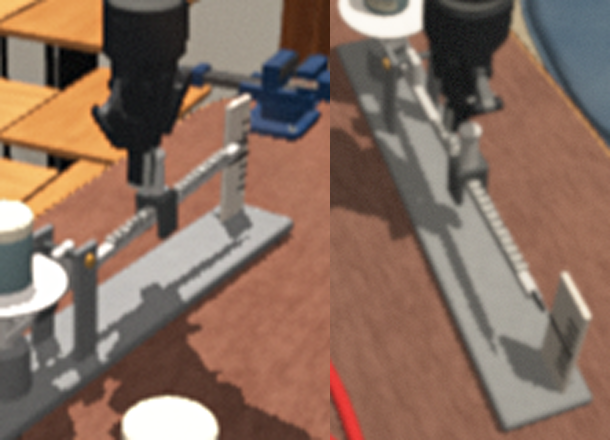

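Call:
play_rows(increments=[[0,-0.003,0,0],[0,-0.006,0,0],[0,-0.009,0,0],[0,-0.012,0,0],[0,-0.015,0,0],[0,-0.018,0,0],[0,-0.021,0,0],[0,-0.024,0,0],[0,-0.027,0,0],[0,-0.03,0,0]])

```text
t: 14.4
tool_pos: [543.5, -90.5, 152.1]
tcp_rot: [0.058, 0.706, -0.057, 0.703]
wrist_force: [-0.2, 0.3, -0.5]
width: 0.2
```

```bash
python3 go.py; python3 kn.py 10
```

```text
t 14.4 pos [543.5 -90.5 152.1] q [-0.17  0.29 -0.32  0.97  0.   -0.  ] F [-0.24  0.34 -0.52] w 0.2
tool x [-0.004  0.002 -1.   ] yaw y 80.7
D 144.4 lat 0.4
side block D [159.6 167.3 183.2] 125 z95 120.0
   bar D 230 z max 112.4 15   bar D 250 z max 114.3 13   bar D 270 z max 113.5 10   bar D 285 z max 114.7 8   bar D 295 z max 114.6 5
scene block D [167.6 185.4 191.6] 243 z95 122.4
   bar D 230 z max 113.6 44   bar D 250 z max 115.7 48   bar D 270 z max 114.6 45   bar D 285 z max 114.7 41   bar D 295 z max 116.2 19
```

View pics/k10.png

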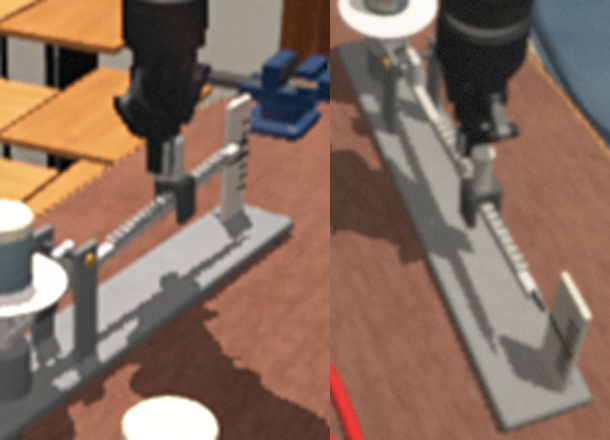

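Call:
play_rows(increments=[[0,-0.003,0,0],[0,-0.006,0,0],[0,-0.009,0,0],[0,-0.012,0,0],[0,-0.015,0,0],[0,-0.018,0,0],[0,-0.02,0,0],[0,-0.02,0,0]])

```text
t: 15.3
tool_pos: [540.2, -111.0, 152.1]
tcp_rot: [0.058, 0.706, -0.057, 0.703]
wrist_force: [0.5, -0.4, -0.7]
width: -0.0
```

```bash
python3 go.py; python3 kn.py 11
```

```text
t 15.3 pos [ 540.2 -111.   152.1] q [-0.2   0.29 -0.32  0.97  0.   -0.04] F [ 0.48 -0.39 -0.66] w -0.0
tool x [-0.004  0.001 -1.   ] yaw y 80.7
D 165.1 lat 0.5
side block D [182.9 190.5 207.3] 124 z95 122.4
   bar D 230 z max 111.5 10   bar D 250 z max 113.8 15   bar D 270 z max 112.9 12   bar D 285 z max 113.9 9   bar D 295 z max 115.9 7
scene block D [188.3 204.9 211.3] 244 z95 122.8
   bar D 230 z max 111.4 42   bar D 250 z max 113.4 45   bar D 270 z max 112.3 49   bar D 285 z max 113.4 40   bar D 295 z max 115.4 20
```

View pics/k11.png

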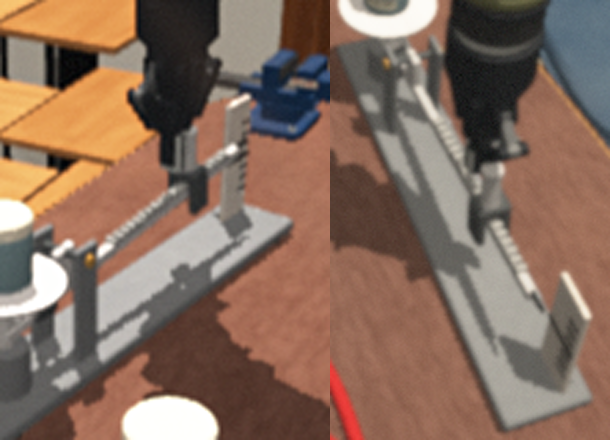

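Call:
play_rows(increments=[[0,0.004,0,0],[0,0.008,0,0],[0,0.008,0,0],[0,0.008,0,0],[0,0.008,0,0],[0,0.008,0,0],[0,0.008,0,0],[0,0.008,0,0],[0,0.008,0,0],[0,0.008,0,0]])

```text
t: 16.4
tool_pos: [541.5, -102.8, 152.1]
tcp_rot: [0.058, 0.706, -0.057, 0.703]
wrist_force: [-0.7, -0.2, -0.2]
width: -0.2
```

```bash
python3 go.py; python3 kn.py 12; python3 - <<'E'
import cv2
a=cv2.imread('pics/side12.png')[160:240,320:400];b=cv2.imread('pics/scene12.png')[310:410,350:450]
import numpy as np
cv2.imwrite('pics/z12.png',np.hstack([cv2.resize(a,(400,400),interpolation=2),cv2.resize(b,(400,400),interpolation=2)]))
E
```

```text
t 16.4 pos [ 541.5 -102.8  152.1] q [-0.19  0.29 -0.32  0.97  0.   -0.03] F [-0.71 -0.19 -0.2 ] w -0.2
tool x [-0.004  0.002 -1.   ] yaw y 80.7
D 156.8 lat 0.4
side block D [182.4 191.2 206.6] 123 z95 121.5
   bar D 230 z max 111.3 10   bar D 250 z max 113.0 15   bar D 270 z max 111.7 9   bar D 285 z max 114.5 8   bar D 295 z max 114.5 5
scene block D [188.3 204.7 210.9] 248 z95 122.4
   bar D 230 z max 110.8 46   bar D 250 z max 112.9 46   bar D 270 z max 112.5 47   bar D 285 z max 112.6 44   bar D 295 z max 114.8 18
```

View pics/z12.png

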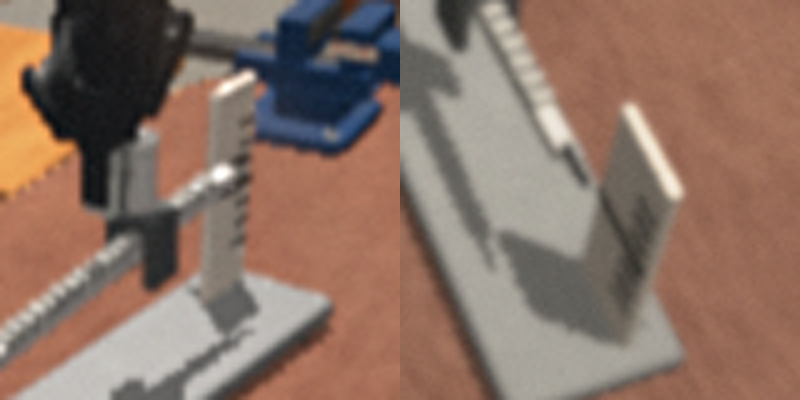

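Call:
play_rows(increments=[[0,-0.005,0,0],[0,-0.009,0,0],[0,-0.012,0,0],[0,-0.015,0,0],[0,-0.018,0,0],[0,-0.021,0,0],[0,-0.024,0,0],[0,-0.027,0,0],[0,-0.03,0,0],[0,-0.032,0,0]])

```text
t: 17.5
tool_pos: [536.2, -134.8, 152.1]
tcp_rot: [0.058, 0.706, -0.057, 0.703]
wrist_force: [-0.1, 1.0, -1.5]
width: -0.1
```

Call:
play_rows(increments=[[0,0.004,0,0],[0,0.007,0,0],[0,0.007,0,0],[0,0.007,0,0],[0,0.007,0,0],[0,0.007,0,0],[0,0.007,0,0],[0,0.007,0,0],[0,0.007,0,0],[0,0.007,0,0]])

```text
t: 18.5
tool_pos: [537.4, -127.9, 152.1]
tcp_rot: [0.058, 0.706, -0.057, 0.703]
wrist_force: [0.3, -0.1, -0.2]
width: 0.4
```

Call:
play_rows(increments=[[0,0,0,0],[0,0,0,0],[0,0,0,0],[0,0,0,0],[0,0,0,0],[0,0,0,0]])

```text
t: 19.1
tool_pos: [537.4, -127.9, 152.1]
tcp_rot: [0.058, 0.706, -0.057, 0.703]
wrist_force: [-0.4, -0.5, -0.3]
width: 0.0
```

```bash
cat > z.sh <<'E'
python3 go.py; python3 kn.py $1; python3 - $1 <<'P'
import cv2,sys
import numpy as np
k=sys.argv[1]
a=cv2.imread(f'pics/side{k}.png')[160:240,320:400];b=cv2.imread(f'pics/scene{k}.png')[310:410,350:450]
cv2.imwrite(f'pics/z{k}.png',np.hstack([cv2.resize(a,(400,400),interpolation=2),cv2.resize(b,(400,400),interpolation=2)]))
P
E
bash z.sh 13
```

```text
t 19.1 pos [ 537.4 -127.9  152.1] q [-0.23  0.29 -0.31  0.97  0.   -0.07] F [-0.4  -0.47 -0.26] w 0.0
tool x [-0.004  0.001 -1.   ] yaw y 80.7
D 182.3 lat 0.4
side block D [202.2 207.5 223.6] 111 z95 112.7
   bar D 250 z max 99.1 13   bar D 270 z max 97.3 14   bar D 285 z max 96.9 7   bar D 295 z max 98.3 7
scene block D [206.9 223.5 229.7] 240 z95 112.8
   bar D 230 z max 113.0 69   bar D 250 z max 99.5 43   bar D 270 z max 97.8 46   bar D 285 z max 97.7 39   bar D 295 z max 98.3 18
```

View pics/z13.png

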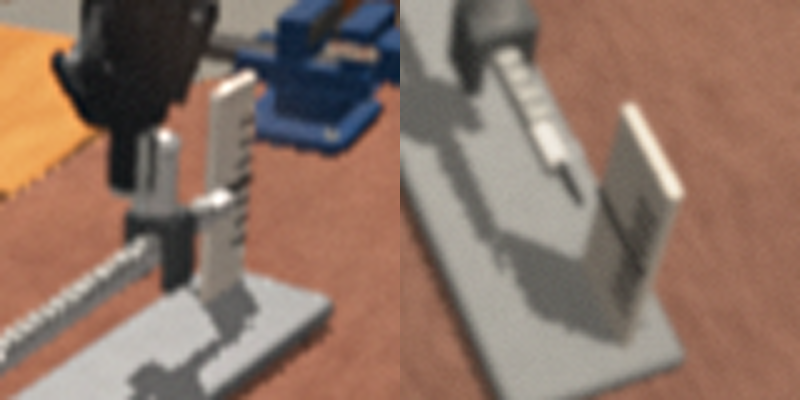

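Call:
play_rows(increments=[[0,-0.004,0,0],[0,-0.006,0,0],[0,-0.008,0,0],[0,-0.01,0,0],[0,-0.0115,0,0],[0,-0.013,0,0],[0,-0.0145,0,0],[0,-0.0145,0,0]])

```text
t: 20.0
tool_pos: [535.0, -142.6, 152.1]
tcp_rot: [0.058, 0.706, -0.058, 0.703]
wrist_force: [0.6, -0.2, 0.4]
width: 0.1
```

Call:
play_rows(increments=[[0,0.004,0,0],[0,0.008,0,0],[0,0.008,0,0],[0,0.008,0,0],[0,0.008,0,0],[0,0.008,0,0],[0,0.008,0,0],[0,0.008,0,0],[0,0.008,0,0],[0,0.008,0,0]])

```text
t: 21.0
tool_pos: [536.3, -134.7, 152.1]
tcp_rot: [0.058, 0.706, -0.058, 0.703]
wrist_force: [-0.0, -0.0, 0.5]
width: -0.1
```

Call:
play_rows(increments=[[0,0,0,0],[0,0,0,0],[0,0,0,0],[0,0,0,0],[0,0,0,0],[0,0,0,0],[0,0,0,0],[0,0,0,0]])

```text
t: 21.8
tool_pos: [536.2, -134.7, 152.1]
tcp_rot: [0.058, 0.706, -0.058, 0.703]
wrist_force: [0.2, 0.7, 0.3]
width: -0.0
```

```bash
bash z.sh 14
```

```text
t 21.8 pos [ 536.2 -134.7  152.1] q [-0.25  0.29 -0.31  0.97 -0.   -0.08] F [0.17 0.66 0.29] w -0.0
tool x [-0.004  0.001 -1.   ] yaw y 80.6
D 189.1 lat 0.4
side block D [211.3 218.  234.9] 103 z95 107.3
   bar D 230 z max 121.4 3   bar D 270 z max 89.8 11   bar D 285 z max 90.6 7   bar D 295 z max 90.2 6
scene block D [216.7 232.4 239. ] 222 z95 108.1
   bar D 230 z max 130.6 80   bar D 250 z max 93.0 48   bar D 270 z max 91.1 49   bar D 285 z max 90.4 39   bar D 295 z max 91.2 19
```

View pics/z14.png

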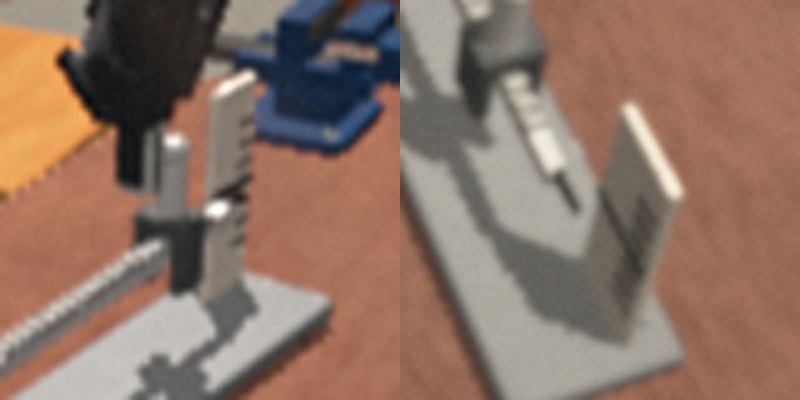

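Call:
play_rows(increments=[[0,0.004,0,0],[0,0.01,0,0],[-0.01,0.014,0,0],[-0.035,0.014,0,0],[-0.07,0.014,0,0],[-0.1,0.014,-0.02,0],[-0.13,0.014,-0.05,0],[-0.15,0.014,-0.09,0],[-0.15,0.014,-0.12,0],[-0.15,0.014,-0.12,0]])

```text
t: 22.9
tool_pos: [418.2, -100.7, 304.5]
tcp_rot: [0.058, 0.706, -0.058, 0.704]
wrist_force: [0.7, 0.2, 0.0]
width: 0.0
```

```bash
bash z.sh 15; python3 - <<'E'
from h import *
for n in('side','scene'):
    f=dict(np.load(n+'15.npz'));W=pts(f).reshape(-1,3);W=W[np.isfinite(W).all(1)]
    q=W[(np.hypot(W[:,0]-580,W[:,1]-131)>33)&(np.hypot(W[:,0]-580,W[:,1]-131)<49)&(W[:,2]>112)&(W[:,2]<140)&(W[:,1]>105)];print(n,'pan z',np.median(q[:,2]),len(q))
    k=W[(abs(W[:,0]-535)<40)&(W[:,1]<-100)&(W[:,1]>-200)&(W[:,2]>115)&(W[:,2]<165)];t=k[k[:,2]>k[:,2].max()-4];print('knob top',k.max(0),t.mean(0))
    q=W[(abs(W[:,0]-577)<35)&(abs(W[:,1]-131)<35)&(W[:,2]>184)&(W[:,2]<200)];print('jar',(q.min(0)+q.max(0))/2,np.ptp(q,axis=0),np.median(q[:,2]))
    # predicted mark position pixels
    R,t=cam(f);
    d=np.array([.1616,.9869]);o=np.array([566.4,52.])-305*d
    for z in(77.4,85,92.6):
        c=R@np.array([*o,z])+t;p=f['mtx']@c;print('tip px z',z,(p[:2]/p[2]).round(1))
a=cv2.imread('pics/scene15.png')[330:400,370:430];b=cv2.imread('pics/side15.png')[165:235,345:400]
cv2.imwrite('pics/z15b.png',np.hstack([cv2.resize(b,(330,420),interpolation=2),cv2.resize(a,(360,420),interpolation=2)]))
E
```

```text
t 22.9 pos [ 418.2 -100.7  304.5] q [-0.24 -0.02 -0.32  1.28 -0.   -0.07] F [0.73 0.18 0.03] w 0.0
tool x [-0.003  0.001 -1.   ] yaw y 80.6
D 174.7 lat -121.6
side block D [210.5 218.7 233.2] 105 z95 107.8
   bar D 270 z max 90.9 12   bar D 285 z max 91.2 5   bar D 295 z max 89.8 7
scene block D [216.8 232.8 238.9] 220 z95 107.7
   bar D 230 z max 130.7 72   bar D 250 z max 93.5 46   bar D 270 z max 90.5 44   bar D 285 z max 91.2 40   bar D 295 z max 90.9 20
side pan z 127.94427409067049 301
knob top [ 541.26411647 -157.94985075  148.70608084] [ 531.42025092 -168.78016884  146.8837616 ]
jar [578.25563069 132.26535604 187.64591352] [50.45885976 49.55870493  7.25770093] 188.85434564471012
tip px z 77.4 [368.3 202.3]
tip px z 85 [368.5 199.8]
tip px z 92.6 [368.7 197.4]
scene pan z 127.12838928407305 102
knob top [ 540.03763475 -161.22092462  149.43157183] [ 530.89752873 -170.9479703   146.96381063]
jar [591.84550215 118.81965587 187.64123046] [24.93919122 29.33292331  7.05531593] 188.01004279639582
tip px z 77.4 [391.9 366.4]
tip px z 85 [392.4 364.2]
tip px z 92.6 [393.  361.9]
```

View pics/z15b.png

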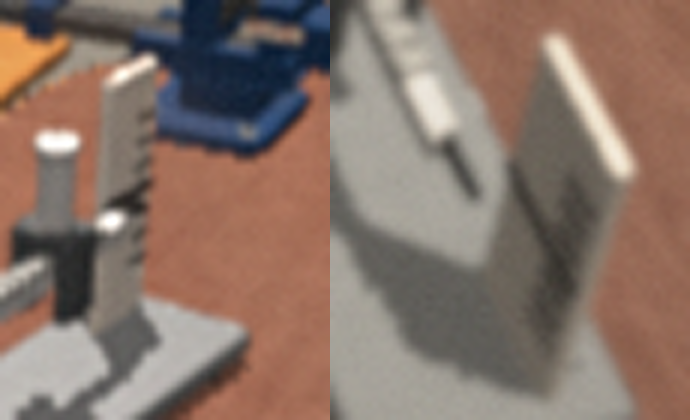

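View pics/side15.png

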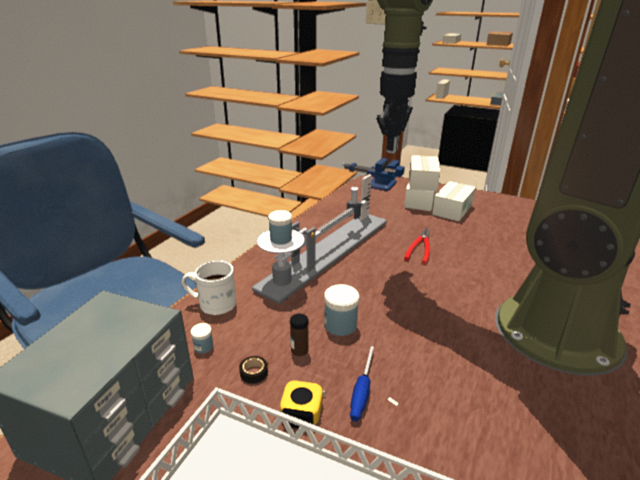

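Call:
play_rows(increments=[[0,-0.02,0.02,0],[0,-0.045,0.045,0],[0,-0.07,0.075,0],[0.01,-0.095,0.1,0],[0.04,-0.095,0.1,0],[0.07,-0.095,0.1,0],[0.092,-0.095,0.1,0],[0.1,-0.095,0.1,0],[0.1,-0.095,0.1,0],[0.1,-0.095,0.1,0]])

```text
t: 24.0
tool_pos: [504.9, -211.4, 204.3]
tcp_rot: [0.058, 0.705, -0.058, 0.704]
wrist_force: [-0.1, -0.2, 0.2]
width: -0.0
```

```bash
cat > wr.py <<'E'
import sys
from h import *
from scipy.spatial.transform import Rotation as Ro
k=sys.argv[1]
s=manip.state();f=vision.grab_frame('wrist');cv2.imwrite(f'pics/w{k}.png',f['image'])
R=Ro.from_quat(s['tcp_rot']).as_matrix();K=f['mtx'];d=f['depth'];T=f['tool_from_camera']
v,u=np.mgrid[0:480,0:640]
P=np.stack([(u-K[0,2])/K[0,0]*d,(v-K[1,2])/K[1,1]*d,d],-1)
W=(P@T[:3,:3].T+T[:3,3])@R.T+s['tool_pos'];W[d<=0]=np.nan
np.savez(f'w{k}.npz',W=W,R=R,p=s['tool_pos'],**f)
dd=np.array([.1616,.9869]);o=np.array([566.4,52.]);r=W[...,:2]-o;D=-r@dd;L=r@np.array([dd[1],-dd[0]]);Z=W[...,2]
print(K[0,0],s['tool_pos'])
def st(nm,m):
    if m.sum()>5: print(nm,m.sum(),'z',np.percentile(Z[m],[10,50,90]).round(1),'L',L[m].mean().round(1),'px',np.median(u[m]),np.median(v[m]))
st('base',(Z>12)&(Z<24)&(abs(L)<35)&(D>150)&(D<340))
st('plate top',(Z>140)&(Z<160)&(D>290)&(D<345)&(L>5)&(L<30))
for a in range(235,310,5): st(f'bar {a}',(abs(L-1)<8)&(abs(D-a)<2.5)&(Z>60)&(Z<115))
E
python3 wr.py 16; python3 go.py
```

```text
362.45093988528737 [ 504.87194708 -211.4126247   204.26043263]
base 11966 z [16.5 17.4 18.4] L -9.4 px 341.0 222.0
plate top 1190 z [141.8 147.3 148.7] L 18.6 px 240.0 330.0
bar 235 226 z [ 91.4 105.8 108. ] L 0.6 px 370.0 271.0
bar 240 151 z [84.8 92.4 94. ] L 0.5 px 361.0 265.0
bar 245 121 z [83.7 91.  94. ] L 0.3 px 354.0 264.0
bar 250 149 z [84.6 92.6 94.4] L 0.3 px 347.0 265.0
bar 255 130 z [85. 91. 94.] L 0.2 px 340.0 264.0
bar 260 138 z [85.  92.8 94.2] L 0.3 px 333.0 264.5
bar 265 119 z [83.6 89.8 90.7] L 0.2 px 326.0 263.0
bar 270 119 z [83.9 89.9 91.1] L 0.2 px 319.0 263.0
bar 275 118 z [83.9 90.  90.8] L 0.2 px 312.0 263.0
bar 280 120 z [83.9 89.9 90.9] L 0.3 px 305.0 263.0
bar 285 66 z [84.6 89.9 91.2] L 1.1 px 298.0 264.5
bar 290 56 z [84.6 90.3 91.7] L 1.2 px 290.0 264.5
bar 295 49 z [86.2 90.3 91.5] L 1.3 px 284.0 265.0
bar 300 42 z [88.1 91.  91.7] L 1.4 px 276.0 265.5
t 24.05 pos [ 505.1 -211.5  204.7] q [-0.4   0.24 -0.25  1.08 -0.   -0.23] F [ 0.32 -0.68  0.95] w 0.1
tool x [-0. -0. -1.] yaw y 80.7
D 270.0 lat -17.9
```

View pics/w16.png

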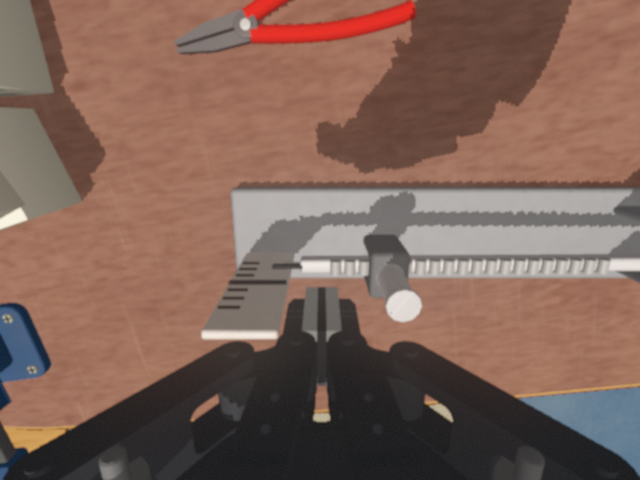

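```bash
cat > sl.py <<'E'
import sys
from h import *
q=np.load(f'w{sys.argv[1]}.npz');W=q['W']
dd=np.array([.1616,.9869]);o=np.array([566.4,52.]);r=W[...,:2]-o;D=-r@dd;L=r@np.array([dd[1],-dd[0]]);Z=W[...,2]
m=(Z>14)&(Z<22)&(abs(L)<40)&(D>60)&(D<345)
A=np.c_[np.ones(m.sum()),D[m],L[m]];c=np.linalg.lstsq(A,Z[m],rcond=None)[0];print('base: z0,slopeD,slopeL',c)
Zc=Z-(c[0]-18)-c[1]*D-c[2]*L
X=[];Y=[]
for a in range(70,264,10):
    b=(abs(L)<3)&(abs(D-a)<5)&(Zc>70)&(Zc<100)
    if b.sum()>40: X.append(a);Y.append(np.percentile(Zc[b],92))
X=np.array(X);Y=np.array(Y);print(np.c_[X,Y.round(1)].tolist())
k=(X<195)|(X>240)
for _ in range(3):
    p=np.polyfit(X[k],Y[k],1); k=k&(abs(np.polyval(p,X)-Y)<1)
print('slope',p,'tip rise',p[0]*305,'n',k.sum())
pt=(Zc>140)&(Zc<160)&(D>290)&(D<345)&(L>10)&(L<28);print('plate top',np.percentile(Zc[pt],[50,80,90]))
E
python3 sl.py 16
```

```text
base: z0,slopeD,slopeL [1.72076643e+01 9.13818356e-04 4.31745029e-03]
[[70.0, 92.6], [80.0, 92.3], [90.0, 92.6], [100.0, 93.0], [110.0, 92.9], [120.0, 92.9], [130.0, 93.1], [140.0, 93.3], [150.0, 93.4], [160.0, 93.4], [170.0, 93.6], [180.0, 93.8], [190.0, 94.0], [200.0, 94.0], [240.0, 94.6], [250.0, 95.0], [260.0, 94.7]]
slope [1.29612835e-02 9.14789050e+01] tip rise 3.9531914599657787 n 15
plate top [147.69256378 148.80299048 149.15448843]
```

```bash
cat > pz.py <<'E'
import sys
from h import *
q=np.load(f'w{sys.argv[1]}.npz');W=q['W']
dd=np.array([.1616,.9869]);o=np.array([566.4,52.]);r=W[...,:2]-o;D=-r@dd;L=r@np.array([dd[1],-dd[0]]);Z=W[...,2]
m=(Z>143)&(Z<155)&(D>150)&(D<260)&(abs(L)<15)
u=np.stack([D[m],L[m]],1).astype(np.float32);print('knob',m.sum(),cv2.minEnclosingCircle(u),u.mean(0),Z[m].mean())
b=(Z>104)&(Z<112)&(D>190)&(D<250)&(abs(L)<20)
print('block top D',np.percentile(D[b],[1,50,99]),'Z',np.median(Z[b]),'L',np.percentile(L[b],[1,99]))
# teeth peaks
t=(abs(L)<2)&(Z>80)&(Z<100)&(D>60)&(D<300)
bins=np.arange(100,285,1.);p=[np.median(Z[t&(abs(D-x)<.7)]) if (t&(abs(D-x)<.7)).sum()>2 else np.nan for x in bins]
print([(int(x),round(float(z),1)) for x,z in zip(bins,p)][60:])
# index plate face end, plate ends
ip=(Z>60)&(Z<152)&(D>285)&(D<350)&(L>8)&(L<28);print('idx D',np.percentile(D[ip],[1,99]))
bp=(Z>14)&(Z<22)&(abs(L)<40)&(D>60);print('base end D',np.percentile(D[bp],99.8))
E
python3 pz.py 16
```

```text
knob 978 ((222.47610473632812, 1.758886694908142), 10.26431941986084) [222.95918     0.9032468] 147.2710210044667
block top D [210.79116135 228.17567944 235.98299881] Z 107.3805320039288 L [-14.59327869  17.03528318]
[(160, 92.2), (161, 91.8), (162, 90.2), (163, 89.4), (164, 89.5), (165, 91.2), (166, 91.9), (167, 92.3), (168, 92.6), (169, 92.4), (170, 92.1), (171, 91.3), (172, 90.1), (173, 89.1), (174, 88.8), (175, 91.5), (176, 92.0), (177, 93.0), (178, 93.0), (179, 92.8), (180, 92.5), (181, 91.5), (182, 90.3), (183, 89.1), (184, 88.5), (185, 92.1), (186, 92.4), (187, 92.8), (188, 92.9), (189, 92.5), (190, 92.8), (191, 91.9), (192, 90.5), (193, 89.6), (194, 89.5), (195, 91.5), (196, 92.2), (197, 92.9), (198, 93.0), (199, 93.1), (200, 93.0), (201, 92.2), (202, 90.9), (203, 89.6), (204, 89.7), (205, 91.6), (206, 92.6), (207, 93.0), (208, nan), (209, nan), (210, nan), (211, nan), (212, nan), (213, nan), (214, nan), (215, nan), (216, nan), (217, nan), (218, nan), (219, nan), (220, nan), (221, nan), (222, nan), (223, nan), (224, nan), (225, nan), (226, nan), (227, nan), (228, nan), (229, nan), (230, nan), (231, nan), (232, nan), (233, nan), (234, nan), (235, nan), (236, 93.5), (237, 93.7), (238, 94.0), (239, 93.8), (240, 93.3), (241, 92.7), (242, 90.4), (243, 90.0), (244, 91.1), (245, 91.9), (246, 93.2), (247, 93.8), (248, 93.8), (249, 93.8), (250, 93.3), (251, 92.8), (252, 91.4), (253, 90.0), (254, 90.6), (255, 91.8), (256, 93.6), (257, 94.1), (258, 94.0), (259, 93.5), (260, 93.7), (261, 92.4), (262, 92.3), (263, 90.3), (264, 90.4), (265, 90.0), (266, 89.9), (267, 90.2), (268, 90.2), (269, 90.6), (270, 90.2), (271, 90.2), (272, 90.4), (273, 90.4), (274, 90.2), (275, 90.1), (276, 90.5), (277, 90.3), (278, 90.3), (279, 90.4), (280, 90.4), (281, 90.2), (282, 89.7), (283, 89.5), (284, 89.9)]
idx D [292.97056507 335.63735173]
base end D 490.67694606734545
```

Call:
play_rows(increments=[[0,0.02,0.004,0],[0,0.045,0.01,0],[0,0.07,0.015,0],[0,0.085,0.0185,0],[0,0.085,0.0185,0],[0.015,0.085,0.0185,0],[0.035,0.085,0.0185,0],[0.048,0.085,0.0185,0],[0.052,0.085,0.0185,0],[0.052,0.085,0.0185,0]])

```text
t: 25.05
tool_pos: [536.7, -131.0, 152.4]
tcp_rot: [0.058, 0.705, -0.058, 0.704]
wrist_force: [-0.3, 0.7, 0.4]
width: 0.1
```

```bash
python3 go.py
```

```text
t 25.05 pos [ 536.7 -131.   152.4] q [-0.24  0.28 -0.32  0.97 -0.   -0.08] F [-0.26  0.72  0.43] w 0.1
tool x [-0.001 -0.    -1.   ] yaw y 80.6
D 185.4 lat 0.3
```

Call:
play_rows(increments=[[0,-0.004,0,0],[0,-0.008,0,0],[0,-0.011,0,0],[0,-0.013,0,0],[0,-0.015,0,0],[0,-0.017,0,0],[0,-0.019,0,0],[0,-0.0205,0,0],[0,-0.0218,0,0],[0,-0.0218,0,0]])

```text
t: 26.05
tool_pos: [533.0, -152.8, 152.4]
tcp_rot: [0.058, 0.705, -0.058, 0.704]
wrist_force: [-0.2, -0.1, 0.3]
width: -0.0
```

Call:
play_rows(increments=[[0,0.004,0,0],[0,0.01,0,0],[-0.01,0.012,0,0],[-0.03,0.012,0,0],[-0.045,0.012,-0.005,0],[-0.052,0.012,-0.02,0],[-0.052,-0.02,-0.02,0],[-0.052,-0.05,-0.02,0],[-0.052,-0.063,-0.019,0],[-0.052,-0.063,-0.019,0]])

```text
t: 27.05
tool_pos: [504.0, -213.0, 205.1]
tcp_rot: [0.058, 0.705, -0.059, 0.705]
wrist_force: [-0.3, 0.2, -0.5]
width: -0.1
```

Call:
play_rows(increments=[[0,0,0,0],[0,0,0,0],[0,0,0,0],[0,0,0,0],[0,0,0,0],[0,0,0,0],[0,0,0,0],[0,0,0,0],[0,0,0,0],[0,0,0,0]])

```text
t: 28.05
tool_pos: [504.0, -213.1, 205.1]
tcp_rot: [0.058, 0.705, -0.059, 0.704]
wrist_force: [-0.2, 0.6, 0.7]
width: -0.2
```

```bash
python3 go.py; python3 wr.py 17|head -3; python3 sl.py 17; python3 pz.py 17|head -2
```

```text
t 28.05 pos [ 504.  -213.1  205.1] q [-0.4   0.24 -0.25  1.08 -0.   -0.23] F [-0.24  0.6   0.69] w -0.2
tool x [-0.001 -0.001 -1.   ] yaw y 80.5
D 271.7 lat -18.8
362.45093988528737 [ 503.95505462 -213.08426503  205.05388277]
base 11570 z [16.5 17.4 18.4] L -9.8 px 342.0 222.0
plate top 1175 z [141.9 147.4 148.8] L 18.5 px 244.0 331.0
base: z0,slopeD,slopeL [1.71895859e+01 9.43469231e-04 2.97774564e-03]
[[70.0, 90.6], [80.0, 90.5], [90.0, 90.1], [100.0, 90.3], [110.0, 90.0], [120.0, 90.0], [130.0, 89.8], [140.0, 89.7], [150.0, 89.6], [160.0, 89.6], [170.0, 89.4], [180.0, 89.3], [190.0, 89.1], [200.0, 89.0], [210.0, 88.9], [250.0, 88.7], [260.0, 88.4]]
slope [-1.07018316e-02  9.12306290e+01] tip rise -3.264058624004983 n 15
plate top [147.78689473 148.85561081 149.20916493]
knob 23 ((233.2643585205078, 1.2730551958084106), 9.19079875946045) [ 2.3205882e+02 -1.3255891e-01] 143.23619759815764
block top D [225.51015318 235.41972611 241.56945631] Z 107.35447831382382 L [-6.92504734  4.24784648]
```

View pics/w17.png

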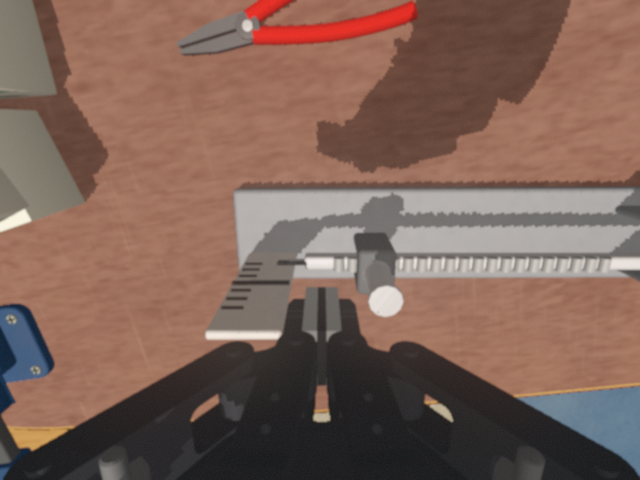

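Call:
play_rows(increments=[[0,0.015,-0.01,0],[0,0.04,-0.02,0],[0,0.07,-0.03,0],[0,0.09,-0.04,0],[0,0.1,-0.04,0],[0,0.1,-0.04,0],[0,0.1,-0.04,0]])

```text
t: 28.8
tool_pos: [481.7, -108.4, 205.1]
tcp_rot: [0.058, 0.705, -0.059, 0.705]
wrist_force: [1.3, 0.4, -0.2]
width: 0.1
```

```bash
python3 go.py|tail -1; python3 wr.py 18|head -3; python3 sl.py 18; python3 kn.py 18; python3 - <<'E'
from h import *
for n in('side','scene'):
  for k in('6','15','18'):
    f=dict(np.load(n+k+'.npz'));W=pts(f).reshape(-1,3);W=W[np.isfinite(W).all(1)]
    rr=np.hypot(W[:,0]-580,W[:,1]-131)
    q=W[(rr>33)&(rr<49)&(W[:,2]>112)&(W[:,2]<140)&(W[:,1]>120)];
    j=W[(np.hypot(W[:,0]-578,W[:,1]-131)<20)&(W[:,2]>175)&(W[:,2]<200)]
    print(n,k,'pan z',np.median(q[:,2]).round(2),'jar top',np.median(j[:,2]).round(2))
E
```

```text
D 171.9 lat -57.7
362.45093988528737 [ 481.68649479 -108.35803626  205.14207633]
base 11024 z [16.6 17.5 18.4] L -8.5 px 239.0 264.0
plate top 1212 z [141.4 147.  148.8] L 18.4 px 86.5 386.0
base: z0,slopeD,slopeL [1.72326428e+01 1.05562888e-03 4.71049250e-03]
[[70.0, 90.6], [80.0, 90.4], [90.0, 90.2], [100.0, 90.1], [110.0, 90.0], [120.0, 90.1], [130.0, 89.8], [140.0, 89.7], [200.0, 88.7], [210.0, 88.9], [220.0, 97.8], [250.0, 87.7], [260.0, 88.4]]
slope [-1.33968231e-02  9.15057124e+01] tip rise -4.086031031494685 n 10
plate top [147.16590154 148.72872035 149.12906941]
side block D [220.2 226.  243.9] 96 z95 102.0
   bar D 230 z max 130.2 48   bar D 270 z max 82.9 7   bar D 285 z max 82.9 9   bar D 295 z max 82.2 5
scene block D [226.  241.8 248.2] 194 z95 102.0
   bar D 250 z max 102.3 76   bar D 270 z max 84.4 39   bar D 285 z max 83.4 37   bar D 295 z max 83.8 21
side 6 pan z 120.97 jar top 182.18
side 15 pan z 127.93 jar top 189.15
side 18 pan z 130.0 jar top 190.97
scene 6 pan z 120.58 jar top 181.33
scene 15 pan z 127.22 jar top 188.4
scene 18 pan z 129.53 jar top 190.42
```

```bash
python3 - <<'E'
from h import *
for k in('16','17','18'):
    q=np.load(f'w{k}.npz');W=q['W']
    dd=np.array([.1616,.9869]);o=np.array([566.4,52.]);r=W[...,:2]-o;D=-r@dd;L=r@np.array([dd[1],-dd[0]]);Z=W[...,2]
    m=(Z>138)&(Z<155)&(D>190)&(D<260)&(abs(L)<15); zt=np.percentile(Z[m],90); m&=(Z>zt-2.5)
    c=cv2.minEnclosingCircle(np.stack([D[m],L[m]],1).astype(np.float32))
    t=(abs(L)<2)&(Z>80)&(Z<100)
    v=[]
    for a in (163.5,173.5,183.5,193.5,203.5,213.5,243.5,253.5):
        s=t&(abs(D-a)<5.5)
        if s.sum()<30: continue
        # tooth-peak symmetric: valley = weighted mean of low points
        zz=Z[s];lo=zz<np.percentile(zz,25);v.append((a,round(float(np.mean(D[s][lo])),1)))
    print(k,'knob',np.round(c[0],1),round(c[1],1),'ztop',zt.round(1),'valleys',v)
E
python3 - <<'E'
import cv2
a=cv2.imread('pics/w17.png')[220:345,190:340]
cv2.imwrite('pics/w17c.png',cv2.resize(a,None,fx=4.6,fy=4.6,interpolation=2))
a=cv2.imread('pics/w18.png');cv2.imwrite('pics/w18c.png',cv2.resize(a[250:400,30:300],None,fx=2.9,fy=2.9,interpolation=2))
E
```

```text
16 knob [222.5   1.8] 10.3 ztop 148.3 valleys [(163.5, 162.9), (173.5, 172.8), (183.5, 182.6), (193.5, 192.8), (203.5, 202.9), (243.5, 243.0), (253.5, 253.3)]
17 knob [233.3   2.1] 10.2 ztop 142.6 valleys [(163.5, 162.1), (173.5, 172.1), (183.5, 182.1), (193.5, 192.2), (203.5, 202.4), (213.5, 212.4), (243.5, 247.2), (253.5, 252.7)]
18 knob [236.4  -4.9] 6.2 ztop 142.5 valleys [(203.5, 202.8), (213.5, 213.0), (253.5, 253.3)]
```

View pics/w18c.png

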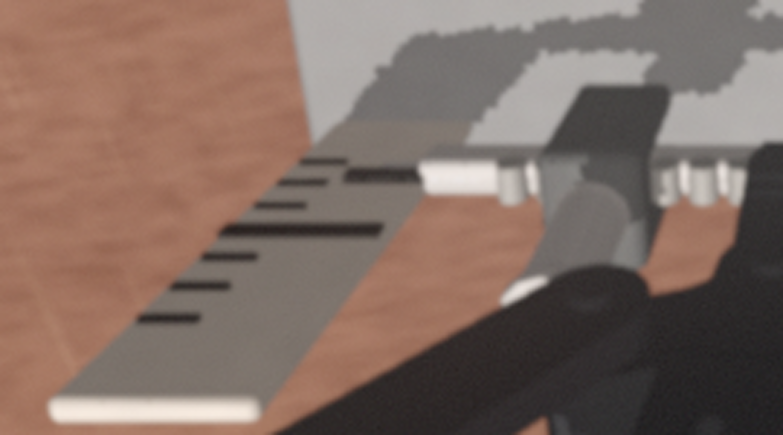

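View pics/w17c.png

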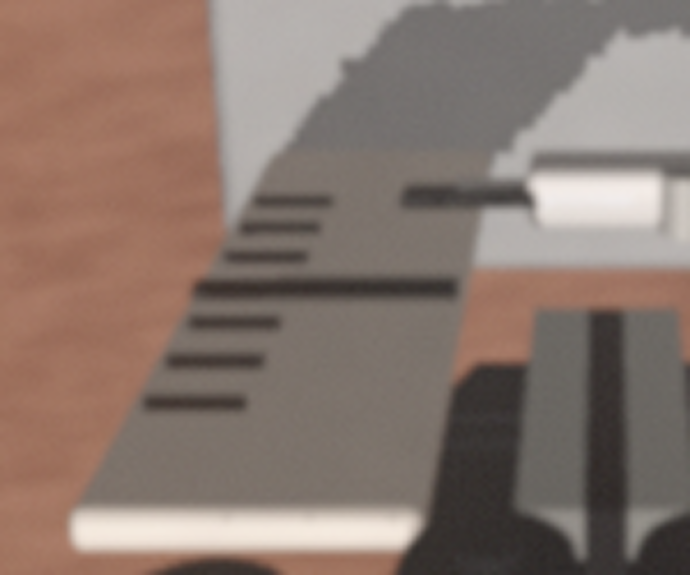

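Call:
play_rows(increments=[[-0.03,0,-0.01,0],[-0.06,0,-0.03,0],[-0.09,0,-0.05,0],[-0.09,0,-0.05,0],[-0.09,0,-0.05,0],[-0.09,0,-0.05,0],[-0.09,0,-0.05,0],[-0.09,0,-0.05,0],[-0.09,0,-0.05,0],[-0.09,0,-0.05,0]])

```text
t: 29.95
tool_pos: [432.1, -100.2, 294.6]
tcp_rot: [0.059, 0.705, -0.06, 0.704]
wrist_force: [0.4, 0.0, -0.3]
width: 0.0
```

```bash
python3 kn.py 19; python3 - <<'E'
from h import *
for n in('side',):
    a=pts(dict(np.load(n+'0.npz')));b=pts(dict(np.load(n+'19.npz')))
    for nm,c,r,z0,z1 in(('tall',(440,299),30,40,95),('tape',(488,387),35,8,30),('mug',(673,253),60,60,100),('small',(612,377),30,25,60),('big',(400,196),45,50,100)):
        o=[]
        for W in(a,b):
            m=(np.hypot(W[...,0]-c[0],W[...,1]-c[1])<r)&(W[...,2]>z0)&(W[...,2]<z1);P=W[m];o.append(((P.min(0)+P.max(0))/2).round(1))
        print(nm,o)
E
python3 go.py
```

```text
side block D [220.  228.1 245.4] 98 z95 102.3
   bar D 230 z max 130.5 46   bar D 270 z max 83.5 7   bar D 285 z max 83.4 11   bar D 295 z max 83.8 7
scene block D [226.2 241.6 248.2] 198 z95 102.1
   bar D 230 z max 100.4 3   bar D 250 z max 100.6 69   bar D 270 z max 84.1 41   bar D 285 z max 82.7 34   bar D 295 z max 84.0 21
tall [array([439.9, 299.1,  61.1]), array([440.6, 299.5,  62.1])]
tape [array([487.6, 387.4,  14.2]), array([487.5, 387.3,  14.5])]
mug [array([679.5, 253.5,  76.4]), array([679.5, 254.1,  75.8])]
small [array([612.3, 377. ,  36.4]), array([611.9, 376.8,  36.2])]
big [array([401. , 196.2,  67.4]), array([401. , 196.2,  67.4])]
t 30.05 pos [ 432.1 -100.2  294.8] q [-0.23  0.   -0.31  1.25 -0.   -0.06] F [-0.03 -0.78 -0.26] w -0.4
tool x [-0.001 -0.001 -1.   ] yaw y 80.4
D 171.9 lat -107.9
```

View pics/scene19.png

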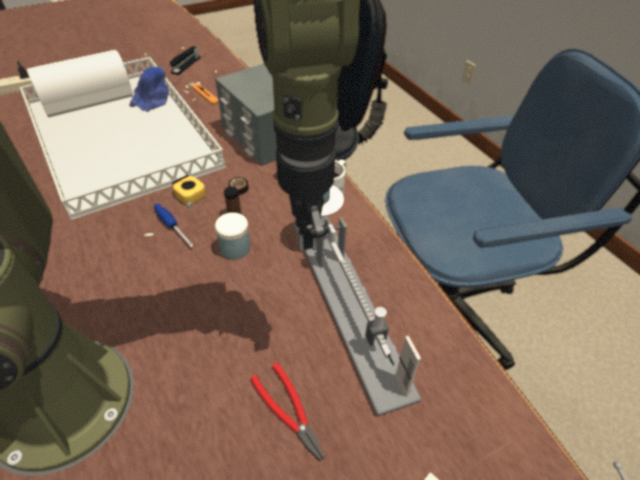

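```bash
python3 -c "
from bench import manip
print(manip.hand_in())"
```

```text
the job is handed in; nothing more can be done
None
```

The jar is weighed as nearly as the notches allow, but the pointer isn't exactly centred: it rests about 3.5 mm below the middle of the thick mark. I handed the job in at about 30 s.

**Jar:** I picked the medium blue jar, which measured about 50 mm across and 61 mm tall. I stood it upright on the pan, about 2 mm from the pan's axis, and let go.

**Poise:** I pushed it outward with the closed fingertip, never clamping it. Wrist forces read at the end of each push stayed under about 2 N. It sits in the notch about 235 mm from the pivot.

**Pointer:**

| Poise notch | Tip relative to mark centre |
|---|---|
| About 225 mm | about 4 mm above (3.4 to 4.7) |
| About 235 mm (chosen) | about 3.5 mm below (3.3 to 4.2) |

- **Choice of notch:** The balance point falls almost midway between these two notches. I kept the one with the smaller error, but the two are within my measuring error.
- **Disagreement:** One early pan-height reading at the 225 mm notch suggested the tip was about 9 mm high. After correcting for that camera's offset it came to about 4.7 mm, in line with the rest.

**Last checks:** The tall jar, tape roll, mug and the other two jars were within about 1 mm of where they started. The beam had settled, and the arm was clear of everything.

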